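# Stow the box spanners on the clip rail and lock it

### The job

Put the box spanners away on their clip rail: lift the steel ring off the rail's split stud, set it down, pull the locking slide fully open by its knob, and press each spanner fully home into the spring clips, lying across the rail and centred, one to a place, in order of length with the shortest nearest the stud (places may stay empty where spanners are missing). Then push the slide all the way back so that its hooks cover the spanners, and slide the ring down over the closed stud again until it lies flat on its seat. Leave the other things alone.

Things in the scene. Friction and masses are not known exactly. Their poses are not given: they have to be found in the camera images.
- clip_rail: storage rail, screwed down: grey base plate 115 x 420 x 12 mm with 4 places for spanners, each with a front and a back spring clip, at x = -25 and +25 mm, each clip 10 mm wide. Origin: centre of the underside, on the table; x (115 mm side) points away from the robot, along a clipped spanner; y (420 mm side) to the robot's left, towards the clasp. Between the clips (|x| < 18 mm) is finger room down to z = 14 mm
- place_1 (a point): place 1, nearest the clasp (rail y = +105 mm): where a clipped spanner's middle lies, 55 mm above the table, midway between its two clips; axes as the rail's. A clip's two sprung arms end in round lips 9 mm apart, 62 mm above the table (tips 70 mm). A spanner's round middle, held level over both clips and pressed straight down with 10 to 20 N, spreads the lips and snaps home on saddles 48 mm up
- place_2 (a point): place 2, as place 1, at rail y = +35 mm
- place_3 (a point): place 3, as place 1, at rail y = -35 mm
- place_4 (a point): place 4, as place 1, farthest from the clasp, at rail y = -105 mm
- slide_knob (a point): centre of the upright round black knob of the locking slide, at the rail's right end, 54 mm above the table; 20 mm diameter, from 42 to 66 mm above the table. It moves with the slide: rail x = -39 mm, y = -193 mm (open) to -165 mm (locked)
- lock_slide (a joint): locking slide, in m: 0 = pulled fully open (-y of the rail), 0.028 = pushed fully towards the clasp (+y), locked, as at the start. Stays where left; takes 3 to 5 N. At rail x = -39 mm it carries 4 upright hooks 8 mm thick, tops 78 mm above the table: open, a hook stands 23 to 49 mm to the right (-y) of each place; locked, it reaches over the clipped spanner 5 mm above its head, so none can be put in or taken out
- ring_seat (a point): clasp: centre of the ring's flat seat, 30 mm above the table (rail x = -39, y = +170 mm). Two upright pins of 12 mm diameter with chamfered tops, 64 and 61 mm above the table: one fixed 6.25 mm to +y of this point, one on the slide, which comes 6.25 mm to -y of it when locked. Together they are a split stud 24.5 x 12 mm that the ring passes over; unless locked, the ring does not go down
- lock_ring: plain steel ring, outer diameter 50 mm, hole 29 mm, 25 mm high. Origin: centre of its underside; z up its axis. At the start it sits on the clasp's seat over the closed stud
- spanner_110: tubular box spanner 110 mm long, the same section as the others: round middle 14 mm diameter, hexagon heads 22 mm across flats and 16 mm long at both ends. Origin: its middle, on its axis (11 mm above the table when it lies there); x along it, both ends alike. May be absent
- spanner_126: tubular box spanner 126 mm long, the same section as the others: round middle 14 mm diameter, hexagon heads 22 mm across flats and 16 mm long at both ends. Origin: its middle, on its axis (11 mm above the table when it lies there); x along it, both ends alike. May be absent
- spanner_142: tubular box spanner 142 mm long, the same section as the others: round middle 14 mm diameter, hexagon heads 22 mm across flats and 16 mm long at both ends. Origin: its middle, on its axis (11 mm above the table when it lies there); x along it, both ends alike. May be absent
- spanner_158: tubular box spanner 158 mm long, the same section as the others: round middle 14 mm diameter, hexagon heads 22 mm across flats and 16 mm long at both ends. Origin: its middle, on its axis (11 mm above the table when it lies there); x along it, both ends alike. May be absent
- spanner_174: tubular box spanner 174 mm long, the same section as the others: round middle 14 mm diameter, hexagon heads 22 mm across flats and 16 mm long at both ends. Origin: its middle, on its axis (11 mm above the table when it lies there); x along it, both ends alike. May be absent
- tape_measure: bystander, to be left alone: grey tape measure, 35 x 80 x 64 mm, standing left of the rail; origin at the centre of its underside
- paint_marker: bystander, to be left alone: white and yellow paint marker, 16 x 138 mm, lying right of the rail; origin at the centre of its underside
Things that resemble listed ones, but are neither listed nor needed, are in the scene too. What is shaped like the spanner_110 but blue or yellow is not meant.

How it is judged:
By the outcome, as a careful person would: the job done as asked, in the order asked, and still so for the second after the job is handed in, with the robot touching nothing.
Of spanner_110, spanner_126, spanner_142, spanner_158, spanner_174 only 3 to 4 are there at a start; the rules pass over those that are not, and their reading is None.
At some moment in a run one of spanner_110, spanner_126, spanner_142, spanner_158, spanner_174, lock_ring may be knocked a few centimetres aside while the robot is not near it.
Once in a run the grip may slacken for a moment while it holds something.
It also fails if it takes over 200 s, if anything falls off the work surface, if the arm or the gripper's body presses on something with over 40 N, if the wrist force passes 120 N, or if a joint passes its speed limit or range.

### The arm

A 6-joint arm with a two-finger parallel gripper is mounted at the origin on a cart in front of the work surface, level with it; the furniture and walls round the work are solid. World frame = base frame: x ahead of the robot, y to its left, z up, the work surface at z = 0. Lengths are in m, angles in rad, forces in N, time in s.
With the tool pointing down it reaches from about 0.275 to 0.85 m from the base axis. Payload 5.2 kg.
Tool frame: the origin (TCP) lies where the fingers leave the gripper's body, on its centre line; the fingertips stand arm.tcp_to_tips ahead of it and the grasp point (between the pads) lies 54 mm ahead of it (arm.tcp_to_tips is the distance from the TCP to the fingertips, in m); y points along the fingers, z is the direction in which the jaws open and shut, and the axes are right-handed (so a half turn about y gives the same grasp; the last joint's range is limited). The gripper opens to 85 mm and grips with 20 to 120 N. Pads are 22 mm wide; open, the fingers measure 114 mm over their backs; the gripper's body (76 mm by 85 mm) begins 54 mm behind the grasp point. The pads swing forward as they close: fully open they stand 13 mm farther back than shut.
Start: joints at [1.034, 0.259, 1.535, -0, 1.348, -0.203], TCP at [0.18, 0.52, 0.304] pointing down, gripper open.
Joint ranges: [-3.14, 3.14], [-0.91, 2.08], [0.19, 2.58], [-1.22, 4.36], [0.22, 2.71], [-3.12, 3.12]. Speed limits (rad/s): [2.57, 2.57, 3.14, 3.14, 3.14, 3.14].

### API

Orientations are given as a unit quaternion [x, y, z, w].
In Python, from cell import status, optics, arm gives the robot as it stands.
- The arm moves only by the shell command python3 -m handwheel 'ROWS' [FORCE]. ROWS is JSON, a list of rows, each a list of 3 entries, a list of its own where there are three numbers: the finger opening in mm, from 0 to 85.4, then the shift along the tool's x, y, z in mm, then the turn, a rotation vector about the tool's x, y, z in degrees. A call has exactly 10 rows; each row shifts and turns the pose as measured when the row begins, along the tool's axes as they then stand; what a row does not reach is not made up. A row lasts 1/8 s, in which the tool goes at most 62.5 mm and 10.7 degrees, less where a joint would pass 70% of its speed; a pose out of reach is approached as far as the arm can. A call is refused whole if a number of a shift passes 62.5 or a number of a turn 10.7, either way. A call with a gripper value outside its range is refused whole. The fingers move at their own pace and stop on an object; FORCE is the grip in N (left out, the last holds). Time passes only in rows, so rows that do not move let the fingers close, or fill a call up. It gives the time, the measured TCP pose, the force and the opening at its end, in the units of the state.
- status.sense(): the state, without advancing time (a new reading comes with each control period).
- optics.snapshot(name): name is "scene" or "top" or "wrist"; returns a dict with "color" (400x640x3 uint8, red, green, blue), "camera_matrix" (3x3 intrinsics, pixels), "origin" and "rotation" of the camera in the world; the wrist camera has in their place "tool_from_camera" (4x4, takes a point from camera to tool coordinates, whose origin is the TCP and whose axes are the tool frame's). Camera axes: x right, y up, looking along -z (the intrinsics and any distortion apply to the point x, -y, -z); pixel columns grow to the right and rows downward; lengths in m; the calibration is good to about 2 mm. The wrist camera is an equidistant fisheye: a pixel r from the principal point sees the ray r / f radians off the axis. A picture is of the moment at which its call begins: read the wrist's pose just before it. There is no depth.
- arm.finish_job(): hands the job in, once; it reports no verdict.
The state is a dict: "time": time; "qpos": joint angles; "qvel": joint speeds; "effort": joint torques, N m; "ee_pos": TCP position; "orientation": TCP orientation; "wrist_force": force on the tool from outside, world axes, zero at the start; "wrist_torque": the same for the moment, N m; "gripper_width": finger opening in m.
Only numpy, scipy, OpenCV 4.12 (cv2) and the standard library are available. Lean on these libraries where they do the work, as an engineer would, in place of code of your own. Each camera call takes 0.05 s, during which the arm holds its last target.

## Working session

There is one attempt and no reset: what is moved stays moved. The work goes in short steps, Python scripts to look and compute and a shell command to move; the robot and the scene stay as the last step left them, time stands still between calls to the robot, and variables do not carry over. Pictures are saved under pics/ and viewed, and the job is handed in when it is done.

```bash
ls; mkdir -p pics; python3 - <<'E'
from cell import status, optics, arm
import cv2
s=status.sense(); print(s); print(arm.tcp_to_tips)
for n in ("scene","top","wrist"):
    d=optics.snapshot(n); cv2.imwrite(f"pics/{n}0.png",d["color"][:,:,::-1])
    print({k:v for k,v in d.items() if k!="color"})
E
```

```text
pics
{'time': 0.0, 'qpos': array([ 1.03421195e+00,  2.59321597e-01,  1.53607636e+00,  2.94975664e-05,
        1.34801128e+00, -2.02781208e-01]), 'qvel': array([ 0.00031047, -0.00012736,  0.00020761,  0.00156959, -0.00201591,
       -0.00067047]), 'effort': array([ 4.54553003e-05, -4.46047711e+01, -2.90566421e+01, -2.98674249e-04,
        1.19736517e-02, -5.30539069e-05]), 'ee_pos': array([0.17995433, 0.51930721, 0.3030888 ]), 'orientation': array([ 0.69787551, -0.11771386,  0.11723078, -0.69668512]), 'wrist_force': array([ 0.36778063, -0.71761734,  0.16244771]), 'wrist_torque': array([0.05787797, 0.06205018, 0.01897232]), 'gripper_width': 0.08520514496225991}
0.0726
{'camera_matrix': array([[429.04494998,   0.        , 321.25779452],
       [  0.        , 429.04494998, 196.32778519],
       [  0.        ,   0.        ,   1.        ]]), 'origin': array([-0.22360355, -0.40244577,  1.13359546]), 'rotation': array([ 0.30690462, -0.17033467, -0.45575107,  0.81797715])}
{'camera_matrix': array([[461.29276983,   0.        , 315.08781608],
       [  0.        , 461.29276983, 192.99644018],
       [  0.        ,   0.        ,   1.        ]]), 'origin': array([0.29368774, 0.08968854, 1.53599754]), 'rotation': array([-0.06864042,  0.05870078,  0.71524435, -0.69301388])}
{'camera_matrix': array([[309.70691629,   0.        , 319.09481396],
       [  0.        , 309.70691629, 200.50533811],
       [  0.        ,   0.        ,   1.        ]]), 'tool_from_camera': array([[-4.21530154e-05, -9.51417309e-01, -3.07904372e-01,
        -7.88138115e-02],
       [-2.25671988e-04,  3.07904373e-01, -9.51417283e-01,
        -7.03698809e-02],
       [ 9.99999974e-01,  2.93802843e-05, -2.27687333e-04,
        -7.22342796e-07],
       [ 0.00000000e+00,  0.00000000e+00,  0.00000000e+00,
         1.00000000e+00]])}
```

View pics/scene0.png

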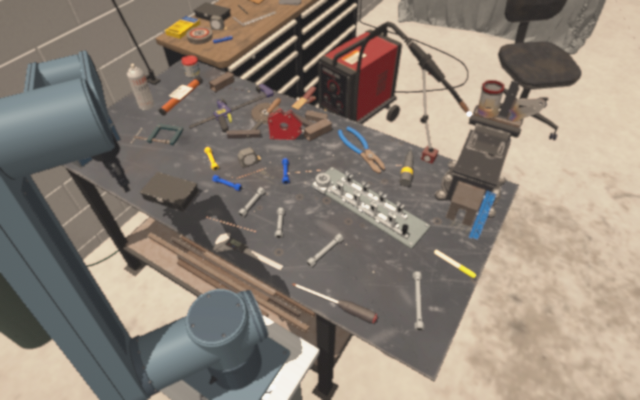

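View pics/top0.png

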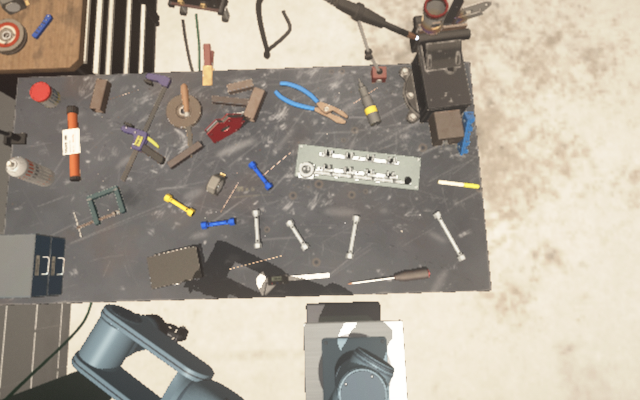

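View pics/wrist0.png

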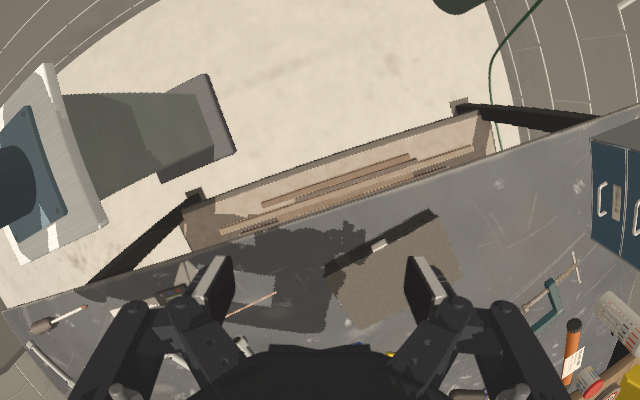

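```bash
cat > h.py <<'E'
import numpy as np, cv2
from scipy.spatial.transform import Rotation as R
from cell import status, optics, arm
def snap(n):
    s=status.sense(); d=optics.snapshot(n)
    K=d["camera_matrix"]
    if n=="wrist":
        T=np.array(d["tool_from_camera"]); Rt=R.from_quat(s["orientation"]).as_matrix()
        d["R"]=Rt@T[:3,:3]; d["o"]=s["ee_pos"]+Rt@T[:3,3]; d["fish"]=True
    else:
        r=np.array(d["rotation"]); d["R"]=R.from_quat(r).as_matrix() if r.shape==(4,) else r
        d["o"]=np.array(d["origin"]); d["fish"]=False
    return d
def rays(d,px):
    px=np.atleast_2d(np.asarray(px,float)); K=d["camera_matrix"]
    x=(px[:,0]-K[0,2])/K[0,0]; y=(px[:,1]-K[1,2])/K[1,1]
    if d["fish"]:
        r=np.hypot(x,y); f=np.where(r>1e-9,np.sin(r)/np.maximum(r,1e-9),1)
        v=np.c_[x*f,-y*f,-np.cos(r)]
    else: v=np.c_[x,-y,-np.ones_like(x)]
    return v@d["R"].T
def onz(d,px,z):
    v=rays(d,px); t=(z-d["o"][2])/v[:,2]
    return (d["o"]+v*t[:,None])
def proj(d,P):
    P=np.atleast_2d(P); c=(P-d["o"])@d["R"]; K=d["camera_matrix"]
    x,y,z=c[:,0],-c[:,1],-c[:,2]
    if d["fish"]:
        n=np.hypot(x,y); th=np.arctan2(n,z); x=x/np.maximum(n,1e-9)*th; y=y/np.maximum(n,1e-9)*th
    else: x=x/z;y=y/z
    return np.c_[x*K[0,0]+K[0,2], y*K[1,1]+K[1,2]]
def save(d,name,scale=1,crop=None):
    im=d["color"][:,:,::-1]
    if crop: im=im[crop[1]:crop[3],crop[0]:crop[2]]
    if scale!=1: im=cv2.resize(im,None,fx=scale,fy=scale,interpolation=cv2.INTER_CUBIC)
    cv2.imwrite("pics/"+name+".png",im)
def st():
    s=status.sense(); Rt=R.from_quat(s["orientation"]).as_matrix()
    print("t %.2f p %s w %.1f F %s"%(s["time"],np.round(s["ee_pos"]*1e3,1),s["gripper_width"]*1e3,np.round(s["wrist_force"],1)))
    print("x",Rt[:,0].round(3),"y",Rt[:,1].round(3),"z",Rt[:,2].round(3),"q",np.round(s["qpos"],2))
    return s,Rt
E
python3 - <<'E'
from h import *
st()
d=snap("top")
print(d["R"].round(3))
save(d,"topc",3,(230,130,490,300))
for n,p in dict(ring=(306,170),knob=(408,181),r00=(298,146),r01=(420,158),r10=(295,180),r11=(417,190)).items(): print(n,onz(d,[p],0.05 if n in('ring','knob') else .012).round(3))
for n,p in dict(a=(257,229),b=(297,235),c=(352,236),d=(449,236)).items(): print(n,onz(d,[p],.011).round(3))
d=snap("scene"); save(d,"scenec",3,(230,160,490,340))
E
```

```text
t 0.15 p [180.  519.4 303.3] w 85.7 F [-0.1 -0.1 -0.5]
x [ 0.945 -0.328 -0.   ] y [-0.001 -0.001 -1.   ] z [ 0.328  0.945 -0.001] q [ 1.03  0.26  1.54 -0.    1.35 -0.2 ]
[[-0.03   0.983 -0.18 ]
 [-0.999 -0.033 -0.011]
 [-0.017  0.179  0.984]]
ring [[0.643 0.134 0.05 ]]
knob [[ 0.595 -0.199  0.05 ]]
r00 [[0.737 0.161 0.012]]
r01 [[ 0.681 -0.252  0.012]]
r10 [[0.619 0.173 0.012]]
r11 [[ 0.571 -0.235  0.012]]
a [[0.457 0.303 0.011]]
b [[0.433 0.171 0.011]]
c [[ 0.424 -0.01   0.011]]
d [[ 0.414 -0.329  0.011]]
```

View pics/topc.png

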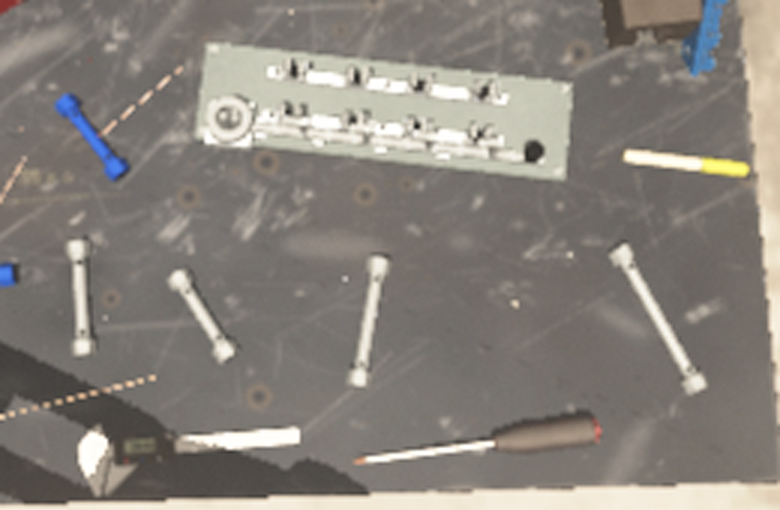

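View pics/scenec.png

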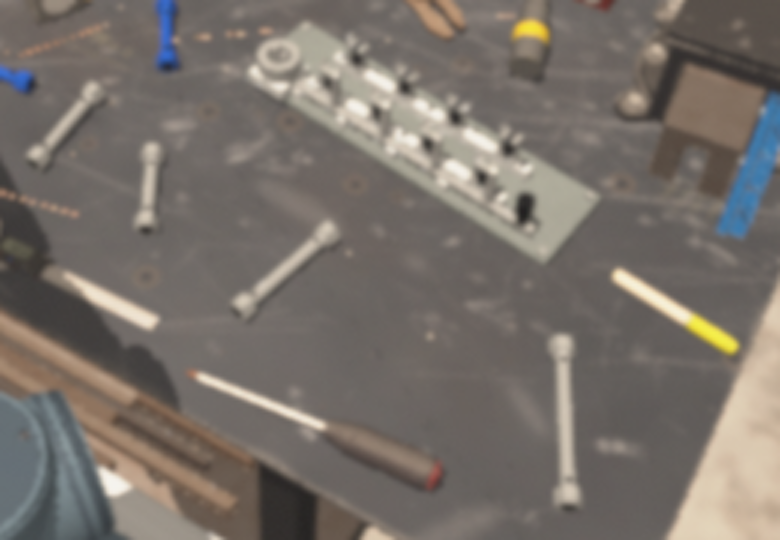

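```bash
python3 -m handwheel '[[85,[0,0,0],[0,-6,0]],[85,[20,0,-20],[0,-6,0]],[85,[44,0,-41],[0,0,0]],[85,[44,0,-41],[0,0,0]],[85,[44,0,-41],[0,0,0]],[85,[44,0,-41],[0,0,0]],[85,[44,0,-41],[0,0,0]],[85,[44,0,-41],[0,0,0]],[85,[44,0,-41],[0,0,0]],[85,[44,0,-41],[0,0,0]]]' 40; python3 -c "
from h import *
st(); d=snap('wrist'); save(d,'w1'); np.save('w1.npy',d,allow_pickle=True)"
```

```text
time: 1.5
ee_pos: [0.5143, 0.1209, 0.3034]
orientation: [-0.706, 0.038, -0.039, 0.707]
wrist_force: [0.5, 0.6, 0.7]
gripper_width: 0.085
t 1.50 p [514.3 120.9 303.4] w 85.0 F [0.5 0.6 0.7]
x [ 0.994 -0.108  0.002] y [ 0.002  0.001 -1.   ] z [0.108 0.994 0.002] q [ 0.02  0.22  1.59  0.    1.33 -1.44]
```

View pics/w1.png

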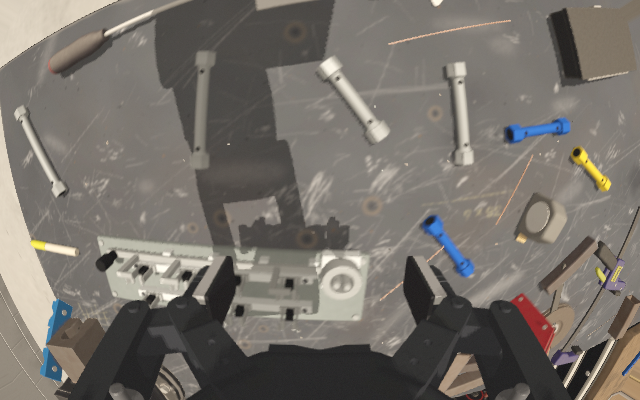

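```bash
python3 -c "
from h import *
d=np.load('w1.npy',allow_pickle=True).item()
save(d,'w1a',2.6,(90,220,390,340)); save(d,'w1b',2,(0,20,400,220)); save(d,'w1c',3,(300,40,500,190))
"
```

```text
(no output)
```

View pics/w1a.png

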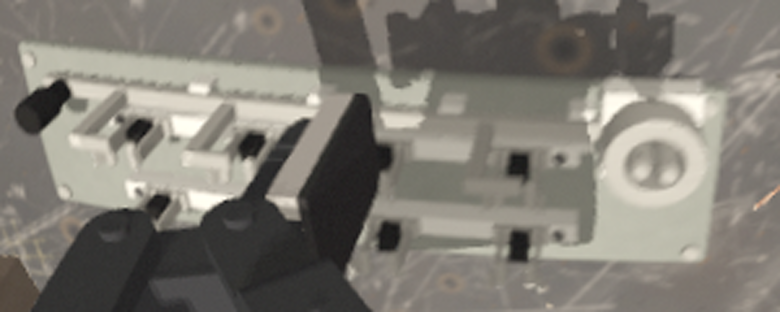

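View pics/w1b.png

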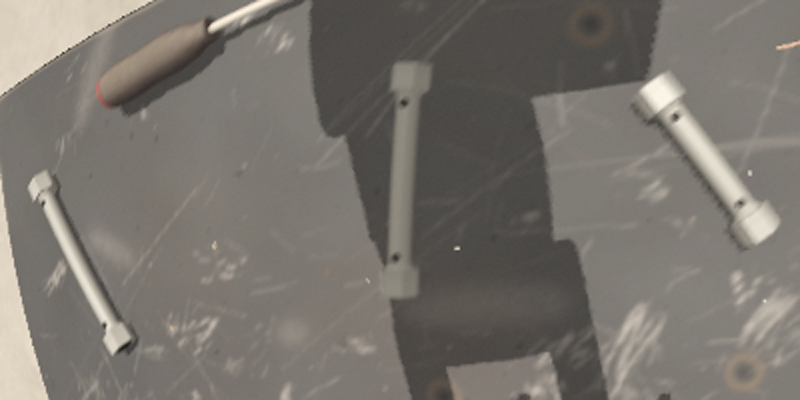

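View pics/w1c.png

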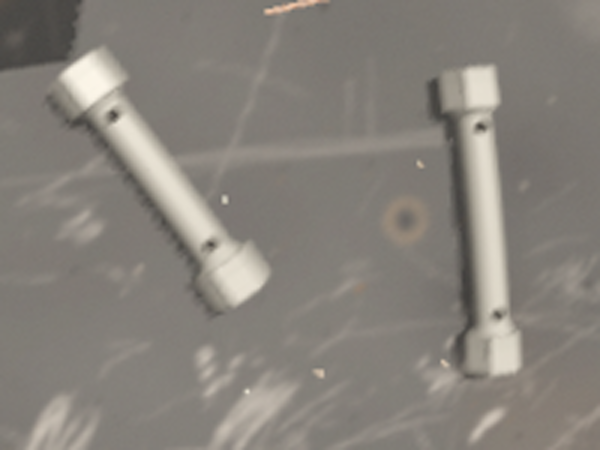

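```bash
cat >> h.py <<'E'
def ends(d,a,b,z=.012):
    P=onz(d,[a,b],z); v=P[1]-P[0]; L=np.hypot(*v[:2]); m=P.mean(0)
    ang=np.degrees(np.arctan2(v[1],v[0])); ang=(ang+90)%180-90
    return m[:2].round(4),round(L*1e3,1),round(ang,1)
E
python3 -c "
from h import *
d=np.load('w1.npy',allow_pickle=True).item()
c=lambda p,s,o:(p[0]/s+o[0],p[1]/s+o[1])
k=onz(d,[(98.5,236.2),(369.6,254.6),(362.3,320.4)],.012);print(k.round(4), np.linalg.norm(k[0]-k[1]),np.linalg.norm(k[2]-k[1]))
y=k[1]-k[0];print('yaw',np.degrees(np.arctan2(-y[0],y[1])), 'c',(k[0]+k[2])/2)
print('ring',onz(d,[(341.9,281.5)],.055))
print('knob',onz(d,[c((37,117),2.6,(90,220))],.066))
C=lambda p:c(p,3,(300,40));B=lambda p:c(p,2,(0,20))
print('A',ends(d,C((468,67)),C((492,376))));print('B',ends(d,C((78,66)),C((246,292))))
print('C',ends(d,B((412,62)),B((401,297))));print('D',ends(d,B((43,172)),B((121,352))))
"
```

```text
[[ 0.5738 -0.2325  0.012 ]
 [ 0.6354  0.1758  0.012 ]
 [ 0.7485  0.1613  0.012 ]] 0.41295691698323544 0.11400147176705976
yaw -8.581498698889684 c [ 0.66112259 -0.0356163   0.012     ]
ring [[0.64493432 0.13502079 0.055     ]]
knob [[ 0.59658669 -0.18771758  0.066     ]]
A (array([0.4606, 0.3045]), np.float64(130.8), np.float64(2.3))
B (array([0.4358, 0.1713]), np.float64(109.8), np.float64(31.1))
C (array([ 0.4237, -0.011 ]), np.float64(145.5), np.float64(-11.7))
D (array([ 0.4172, -0.3268]), np.float64(176.8), np.float64(20.4))
```

```bash
python3 -m handwheel '[[85,[42,0,11],[0,2.3,0]],[85,[43,0,11],[0,0,0]],[85,[43,0,11],[0,0,0]],[85,[0,40,0],[0,0,0]],[85,[0,50,0],[0,0,0]],[85,[0,0,0],[0,0,0]],[85,[0,0,0],[0,0,0]],[85,[0,0,0],[0,0,0]],[85,[0,0,0],[0,0,0]],[85,[0,0,0],[0,0,0]]]' 40; python3 -c "
from h import *
st(); d=snap('wrist'); save(d,'w2'); np.save('w2.npy',d,allow_pickle=True)"
```

```text
time: 2.8
ee_pos: [0.6587, 0.1272, 0.2179]
orientation: [0.706, -0.051, 0.062, -0.704]
wrist_force: [-0.6, -0.5, 0.8]
gripper_width: 0.085
t 2.80 p [658.7 127.2 217.9] w 85.0 F [-0.6 -0.5  0.8]
x [ 0.987 -0.159  0.016] y [ 0.016 -0.003 -1.   ] z [ 0.159  0.987 -0.001] q [ 0.03  0.53  1.35 -0.    1.25 -1.38]
```

View pics/w2.png

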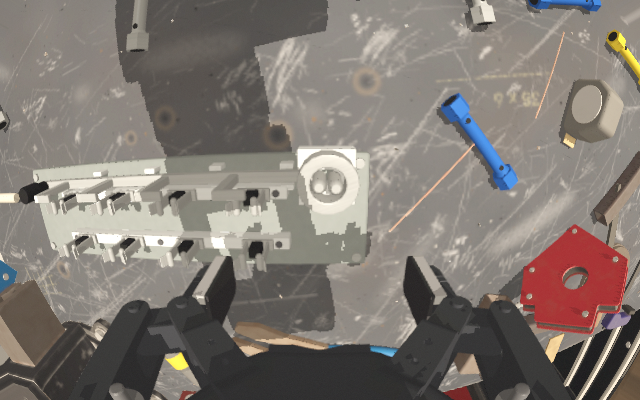

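```bash
python3 -c "
from h import *
d=np.load('w2.npy',allow_pickle=True).item()
save(d,'w2a',4,(230,130,390,280)); save(d,'w2b',4,(20,140,210,280)); "
```

```text
(no output)
```

View pics/w2a.png

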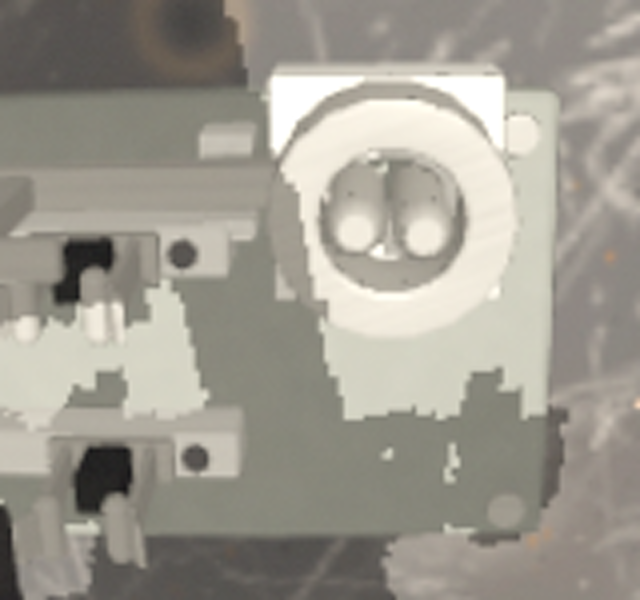

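View pics/w2b.png

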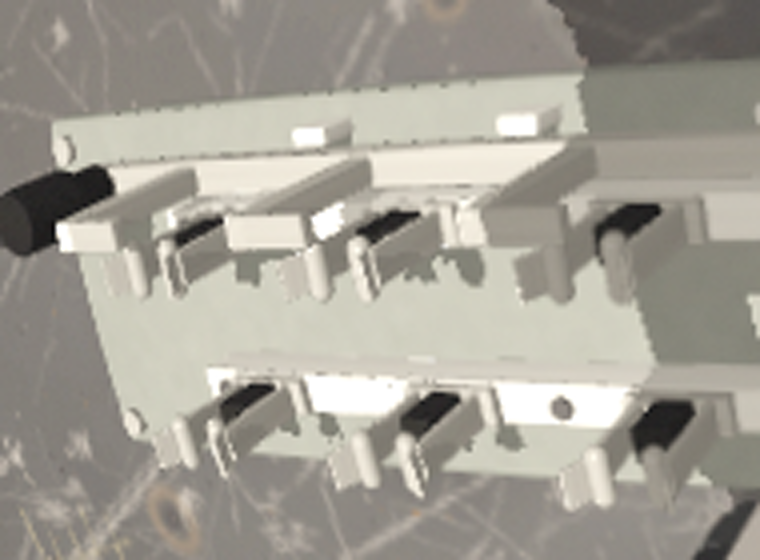

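```bash
python3 -c "
from h import *
d=np.load('w2.npy',allow_pickle=True).item()
A=lambda x,y:(x/4+230,y/4+130);B=lambda x,y:(x/4+20,y/4+140)
k=onz(d,[A(558,95),A(538,545),B(53,122),B(128,440)],.012)[:,:2];print(k.round(4),[np.linalg.norm(k[0]-k[1]),np.linalg.norm(k[0]-k[2]),np.linalg.norm(k[2]-k[3])])
y=k[0]-k[2];print('yaw',np.degrees(np.arctan2(-y[0],y[1])), 'c',(k[1]+k[2])/2)
print('ring',onz(d,[A(393.5,221)],.055),'pins',onz(d,[A(355,230),A(422,230)],[.061]))
print('knob',onz(d,[B(22,225)],.066))
"
```

```text
[[ 0.6356  0.1772]
 [ 0.7511  0.1599]
 [ 0.5735 -0.2324]
 [ 0.6852 -0.2535]] [np.float64(0.1167836569521891), np.float64(0.41424838177454243), np.float64(0.11367228214835179)]
yaw -8.623824146446454 c [ 0.66228288 -0.03625883]
ring [[0.64677935 0.13641204 0.055     ]] pins [[0.64564615 0.1290067  0.061     ]
 [0.64766732 0.14159596 0.061     ]]
knob [[ 0.59797882 -0.19034011  0.066     ]]
```

```bash
python3 -m handwheel '[[64,[-13,0,7],[0,-0.5,0.9]],[64,[0,0,0],[0,0,0]],[64,[0,30,0],[0,0,0]],[64,[0,30,0],[0,0,0]],[64,[0,25,0],[0,0,0]],[64,[0,15,0],[0,0,0]],[64,[0,8,0],[0,0,0]],[64,[0,4,0],[0,0,0]],[64,[0,0,0],[0,0,0]],[64,[0,0,0],[0,0,0]]]' 40; python3 -c "
from h import *
st(); d=snap('wrist'); save(d,'w3'); np.save('w3.npy',d,allow_pickle=True)"
```

```text
time: 4.1
ee_pos: [0.6479, 0.1379, 0.1062]
orientation: [-0.705, 0.051, -0.055, 0.705]
wrist_force: [0.4, 0.7, -0.3]
gripper_width: 0.0641
t 4.10 p [647.9 137.9 106.2] w 64.1 F [ 0.4  0.7 -0.3]
x [ 0.989 -0.149  0.006] y [ 0.006 -0.    -1.   ] z [0.149 0.989 0.   ] q [ 0.04  0.63  1.47 -0.    1.04 -1.38]
```

View pics/w3.png

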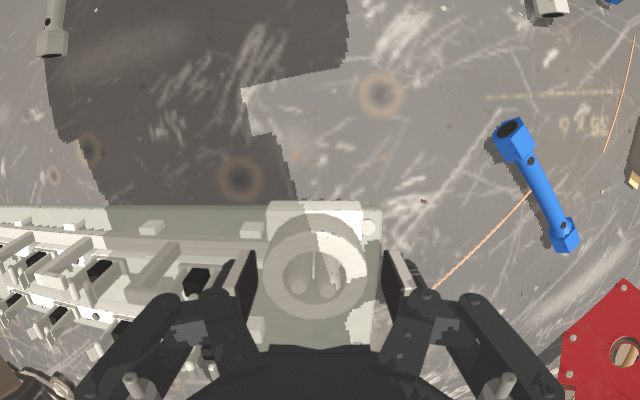

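```bash
python3 -m handwheel '[[64,[-1,3,-1],[0,0,0]],[45,[0,0,0],[0,0,0]],[45,[0,0,0],[0,0,0]],[45,[0,0,0],[0,0,0]],[45,[0,0,0],[0,0,0]],[45,[0,0,0],[0,0,0]],[45,[0,0,0],[0,0,0]],[45,[0,0,0],[0,0,0]],[45,[0,0,0],[0,0,0]],[45,[0,0,0],[0,0,0]]]' 50; python3 -c "
from h import *
st(); d=snap('wrist'); save(d,'w4'); np.save('w4.npy',d,allow_pickle=True)"
```

```text
time: 5.4
ee_pos: [0.647, 0.137, 0.1044]
orientation: [-0.705, 0.05, -0.055, 0.705]
wrist_force: [-0.7, 0.1, 0.4]
gripper_width: 0.0492
t 5.40 p [647.  137.  104.4] w 49.2 F [-0.7  0.1  0.4]
x [ 0.989 -0.149  0.008] y [ 0.008 -0.001 -1.   ] z [0.149 0.989 0.001] q [ 0.04  0.63  1.48 -0.    1.03 -1.38]
```

View pics/w4.png

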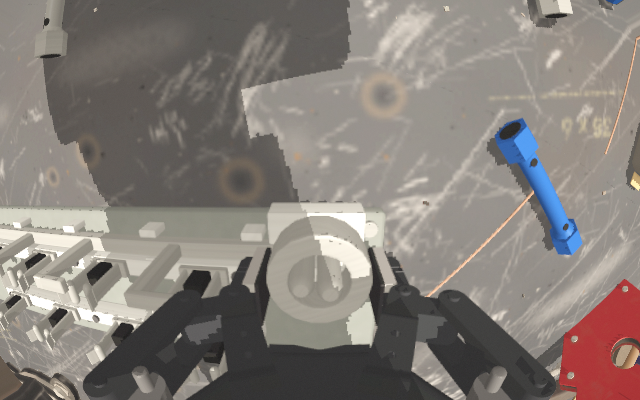

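```bash
python3 -m handwheel '[[45,[0,-20,0],[0,0,0]],[45,[0,-30,0],[0,0,0]],[45,[0,-30,0],[0,0,0]],[45,[-25,0,-20],[0,0,0.4]],[45,[-30,0,-25],[0,0,0]],[45,[-30,0,-25],[0,0,0]],[45,[0,30,0],[0,0,0]],[45,[0,30,0],[0,0,0]],[45,[0,20,0],[0,0,0]],[45,[0,10,0],[0,0,0]]]' 50; python3 -c "
from h import *
st(); d=snap('wrist'); save(d,'w5'); np.save('w5.npy',d,allow_pickle=True)"
```

```text
time: 6.7
ee_pos: [0.549, 0.0787, 0.0938]
orientation: [-0.705, 0.052, -0.053, 0.705]
wrist_force: [-0.2, -0.2, -1.5]
gripper_width: 0.0488
t 6.70 p [549.   78.7  93.8] w 48.8 F [-0.2 -0.2 -1.5]
x [ 0.989 -0.149  0.002] y [ 0.002  0.    -1.   ] z [0.149 0.989 0.001] q [-0.06  0.49  1.77  0.    0.88 -1.48]
```

View pics/w5.png

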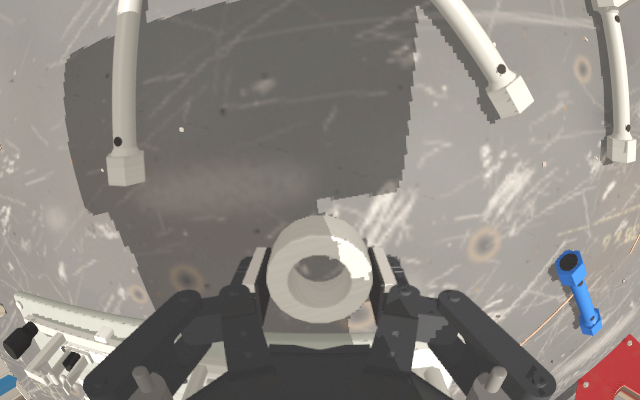

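Ring held. Lower ~18 mm and release, then rise.

```bash
python3 -m handwheel '[[45,[0,10,0],[0,0,0]],[45,[0,6,0],[0,0,0]],[45,[0,2,0],[0,0,0]],[45,[0,0,0],[0,0,0]],[64,[0,0,0],[0,0,0]],[64,[0,0,0],[0,0,0]],[64,[0,0,0],[0,0,0]],[64,[0,-30,0],[0,0,0]],[64,[0,-40,0],[0,0,0]],[64,[0,-40,0],[0,0,0]]]' 50; python3 -c "
from h import *
s,Rt=st(); d=snap('wrist'); save(d,'w6'); np.save('w6.npy',d,allow_pickle=True)
k=np.array([.660,-.0375])+np.array([.9887,-.1495])*-.039+np.array([.1495,.9887])*-.165
print(k, (np.r_[k,0]-s['ee_pos'])@Rt)
"
```

```text
time: 8.0
ee_pos: [0.548, 0.0788, 0.1859]
orientation: [-0.705, 0.053, -0.052, 0.705]
wrist_force: [0.0, 0.7, 0.2]
gripper_width: 0.0643
t 8.00 p [548.   78.8 185.9] w 64.3 F [0.  0.7 0.2]
x [ 0.989 -0.149 -0.002] y [-0.002  0.001 -1.   ] z [0.149 0.989 0.   ] q [-0.06  0.37  1.68  0.    1.09 -1.48]
[ 0.5967732 -0.194805 ] [ 0.08925177  0.18562507 -0.2633503 ]
```

View pics/w6.png

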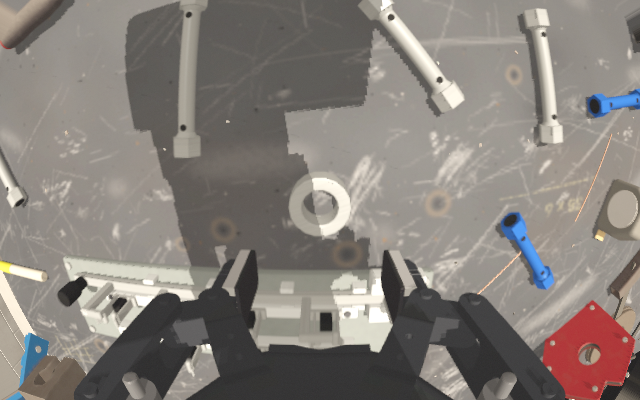

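```bash
python3 -m handwheel '[[64,[18,0,-52],[0,0,0]],[40,[18,0,-53],[0,0,0]],[40,[18,0,-53],[0,0,0]],[40,[18,0,-53],[0,0,0]],[40,[18,0,-53],[0,0,0]],[40,[0,0,0],[0,0,0]],[40,[0,0,0],[0,0,0]],[40,[0,0,0],[0,0,0]],[40,[0,0,0],[0,0,0]],[40,[0,0,0],[0,0,0]]]' 50; python3 -c "
from h import *
s,Rt=st(); d=snap('wrist'); save(d,'w7'); np.save('w7.npy',d,allow_pickle=True)
"
```

```text
time: 9.3
ee_pos: [0.6037, -0.1994, 0.1955]
orientation: [-0.705, 0.045, -0.056, 0.706]
wrist_force: [-1.0, -0.3, 0.5]
gripper_width: 0.04
t 9.30 p [ 603.7 -199.4  195.5] w 40.0 F [-1.  -0.3  0.5]
x [ 0.99  -0.141  0.015] y [ 0.015 -0.001 -1.   ] z [0.141 0.99  0.002] q [-0.5   0.49  1.47  0.01  1.17 -1.93]
```

View pics/w7.png

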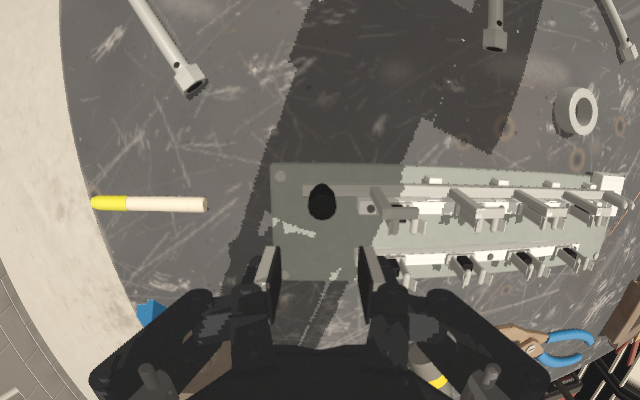

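```bash
python3 -c "
from h import *
s,Rt=st();d=np.load('w7.npy',allow_pickle=True).item()
im=d['color']; m=(im[170:235,300:345].max(2)<45).astype('uint8'); ys,xs=np.nonzero(m); print(xs.min()+300,xs.max()+300,ys.min()+170,ys.max()+170)
k=onz(d,[(322,207.5)],.066)[0]; print(k,(k-s['ee_pos'])@Rt)
print(onz(d,[(272,164),(273,280)],.012))
"
```

```text
t 9.35 p [ 603.7 -199.4  195.5] w 39.8 F [-0.2  1.  -0.2]
x [ 0.99  -0.142  0.015] y [ 0.015 -0.    -1.   ] z [0.142 0.99  0.002] q [-0.5   0.49  1.47  0.01  1.17 -1.93]
309 335 184 219
[ 0.59691238 -0.19618862  0.066     ] [-0.00912906  0.12942178  0.00196823]
[[ 0.57223914 -0.23444586  0.012     ]
 [ 0.68458607 -0.25604614  0.012     ]]
```

```bash
python3 -m handwheel '[[40,[-8,0,2],[0,0.4,0.85]],[40,[0,30,0],[0,0,0]],[40,[0,26,0],[0,0,0]],[40,[0,15,0],[0,0,0]],[40,[0,6,0],[0,0,0]],[14,[0,0,0],[0,0,0]],[14,[0,0,0],[0,0,0]],[14,[0,0,0],[0,0,0]],[14,[0,0,0],[0,0,0]],[14,[0,0,0],[0,0,0]]]' 40; python3 -c "
from h import *
s,Rt=st(); d=snap('wrist'); save(d,'w8'); np.save('w8.npy',d,allow_pickle=True)
"
```

```text
time: 10.6
ee_pos: [0.5952, -0.1956, 0.1186]
orientation: [0.705, -0.053, 0.053, -0.705]
wrist_force: [-0.1, -2.0, -5.3]
gripper_width: 0.0184
t 10.60 p [ 595.2 -195.6  118.6] w 18.4 F [-0.1 -2.  -5.3]
x [ 0.989 -0.149  0.   ] y [ 0. -0. -1.] z [ 0.149  0.989 -0.   ] q [-0.5   0.56  1.56 -0.    1.02 -1.92]
```

View pics/w8.png

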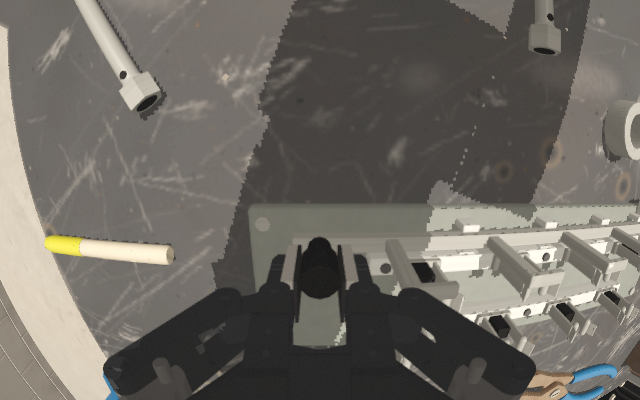

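```bash
python3 -m handwheel '[[14,[0,0,-6],[0,0,0]],[14,[0,0,-6],[0,0,0]],[14,[0,0,-6],[0,0,0]],[14,[0,0,-6],[0,0,0]],[14,[0,0,-4],[0,0,0]],[14,[0,0,-3],[0,0,0]],[14,[0,0,-3],[0,0,0]],[14,[0,0,-2],[0,0,0]],[14,[0,0,0],[0,0,0]],[14,[0,0,0],[0,0,0]]]' 40; python3 -c "
from h import *
s,Rt=st(); print('moved',(s['ee_pos']-[.5952,-.1956,.1186])@Rt)
"
```

```text
time: 11.9
ee_pos: [0.591, -0.2243, 0.1186]
orientation: [-0.7, 0.052, -0.053, 0.71]
wrist_force: [0.9, 4.2, -3.7]
gripper_width: 0.0184
t 11.90 p [ 591.  -224.3  118.6] w 18.4 F [ 0.9  4.2 -3.7]
x [ 0.989 -0.148 -0.001] y [ 0.002  0.015 -1.   ] z [0.148 0.989 0.015] q [-0.55  0.57  1.54  0.02  1.04 -1.98]
moved [ 7.00584725e-05 -4.50411144e-04 -2.90174551e-02]
```

```bash
python3 -m handwheel '[[14,[0,0,-4],[0,0,0]],[14,[0,0,-2],[0,0,0]],[40,[0,0,0],[0,0,0]],[40,[0,0,0],[0,0,0]],[40,[0,-40,0],[-0.9,0,0]],[40,[0,-50,0],[0,0,0]],[40,[-39,0,-32],[0,0,0]],[40,[-39,0,-32],[0,0,0]],[40,[-39,0,-32],[0,0,0]],[40,[-39,0,-32],[0,0,0]]]' 40; python3 -c "
from h import *
s,Rt=st(); d=snap('wrist'); save(d,'w9'); np.save('w9.npy',d,allow_pickle=True)
"
```

```text
time: 13.15
ee_pos: [0.416, -0.3389, 0.216]
orientation: [0.708, -0.049, 0.055, -0.702]
wrist_force: [0.1, 0.5, -0.9]
gripper_width: 0.0398
t 13.15 p [ 416.  -338.9  216. ] w 39.8 F [ 0.1  0.5 -0.9]
x [ 0.989 -0.146  0.01 ] y [ 0.009 -0.009 -1.   ] z [ 0.146  0.989 -0.007] q [-0.89  0.31  1.7   0.    1.12 -2.32]
```

View pics/w9.png

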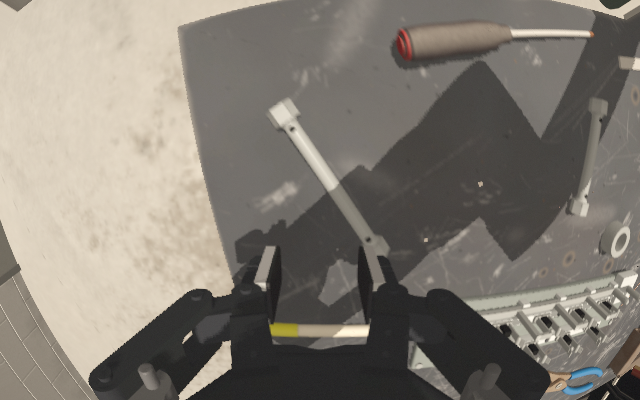

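```bash
python3 -c "
from h import *
s,Rt=st();d=np.load('w9.npy',allow_pickle=True).item(); save(d,'w9a',4,(250,80,410,270))
print(ends(d,(279,108),(374,248)))
"
```

```text
t 13.20 p [ 411.6 -341.7  215.9] w 39.9 F [-3.4 -2.1 -0.3]
x [ 0.989 -0.148  0.006] y [ 0.005 -0.01  -1.   ] z [ 0.148  0.989 -0.009] q [-0.9   0.3   1.7  -0.    1.12 -2.32]
(array([ 0.4116, -0.3297]), np.float64(162.5), np.float64(25.2))
```

View pics/w9a.png

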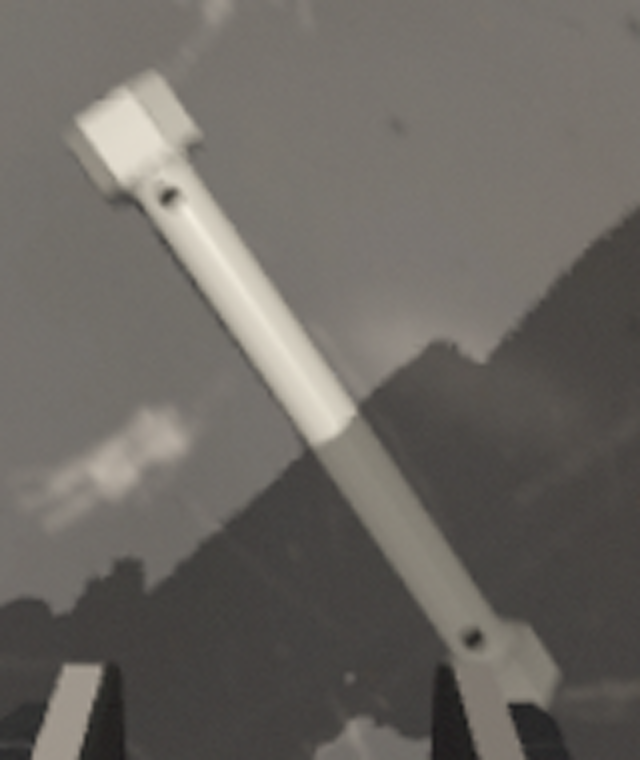

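```bash
python3 -m handwheel '[[40,[0,0,0],[0,-10,0]],[40,[0,0,0],[0,-10,0]],[40,[0,0,0],[0,-10,0]],[40,[0,0,10],[0,0,0]],[40,[0,0,0],[0,0,0]],[40,[0,0,0],[0,0,0]],[40,[0,0,0],[0,0,0]],[40,[0,0,0],[0,0,0]],[40,[0,0,0],[0,0,0]],[40,[0,0,0],[0,0,0]]]' 40; python3 -c "
from h import *
s,Rt=st(); d=snap('wrist'); save(d,'w10',2,(160,10,480,290)); np.save('w10.npy',d,allow_pickle=True)
"
```

```text
time: 14.45
ee_pos: [0.4047, -0.3374, 0.2189]
orientation: [0.702, 0.132, -0.13, -0.688]
wrist_force: [0.5, 0.2, -0.8]
gripper_width: 0.0401
t 14.45 p [ 404.7 -337.4  218.9] w 40.1 F [ 0.5  0.2 -0.8]
x [ 0.931  0.364 -0.001] y [ 0.006 -0.019 -1.   ] z [-0.364  0.931 -0.02 ] q [-0.9   0.28  1.72 -0.01  1.12 -2.84]
```

View pics/w10.png

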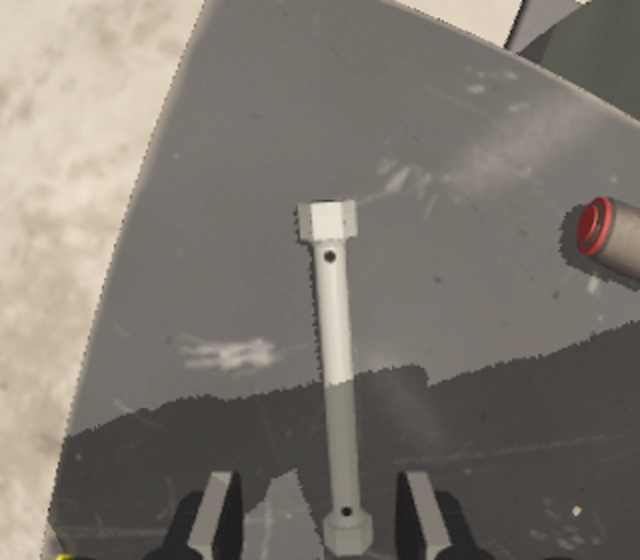

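```bash
cat >> h.py <<'E'
def tgt(d,a,b,z,s,Rt):
    m,L,ang=ends(d,a,b,z); yaw=np.degrees(np.arctan2(Rt[1,0],Rt[0,0]))
    dl=(np.r_[m,s['ee_pos'][2]]-s['ee_pos'])@Rt
    print('mid',m,'L',L,'ang',ang,'yaw',yaw.round(1),'turn_y',(-(ang-yaw)).round(1),'shift tool mm',(dl*1e3).round(1),'after-turn axes dx,dz',[round(1e3*float(np.dot(np.r_[m]-s['ee_pos'][:2],u)),1) for u in ((np.cos(np.radians(ang)),np.sin(np.radians(ang))),(-np.sin(np.radians(ang)),np.cos(np.radians(ang))))])
E
python3 -c "
from h import *
s,Rt=st();d=np.load('w10.npy',allow_pickle=True).item()
for z in (.011,.018): tgt(d,(324,110),(334.5,288),z,s,Rt)
"
```

```text
t 14.50 p [ 404.7 -337.4  218.9] w 40.2 F [ 0.1  1.  -0.3]
x [ 0.931  0.364 -0.001] y [ 0.006 -0.019 -1.   ] z [-0.364  0.931 -0.02 ] q [-0.9   0.28  1.72 -0.01  1.12 -2.84]
mid [ 0.4193 -0.325 ] L 183.1 ang 25.2 yaw 21.4 turn_y -3.8 shift tool mm [18.1 -0.1  6.2] after-turn axes dx,dz [18.5, 5.0]
mid [ 0.4171 -0.326 ] L 178.5 ang 25.2 yaw 21.4 turn_y -3.8 shift tool mm [15.7 -0.1  6.1] after-turn axes dx,dz [16.1, 5.1]
```

```bash
python3 -m handwheel '[[40,[16,0,5],[1.1,-3.8,0]],[40,[0,40,0],[0,0,0]],[40,[0,45,0],[0,0,0]],[40,[0,30,0],[0,0,0]],[40,[0,16,0],[0,0,0]],[40,[0,8,0],[0,0,0]],[40,[0,4,0],[0,0,0]],[40,[0,0,0],[0,0,0]],[40,[0,0,0],[0,0,0]],[40,[0,0,0],[0,0,0]]]' 40; python3 -c "
from h import *
s,Rt=st(); d=snap('wrist'); save(d,'w11'); np.save('w11.npy',d,allow_pickle=True)
"
```

```text
time: 15.75
ee_pos: [0.4203, -0.3295, 0.0748]
orientation: [0.693, 0.156, -0.154, -0.687]
wrist_force: [0.1, 0.0, -0.2]
gripper_width: 0.0396
t 15.75 p [ 420.3 -329.5   74.8] w 39.6 F [ 0.1  0.  -0.2]
x [0.904 0.427 0.001] y [ 0.004 -0.007 -1.   ] z [-0.427  0.904 -0.008] q [-0.87  0.49  1.84 -0.    0.81 -2.88]
```

View pics/w11.png

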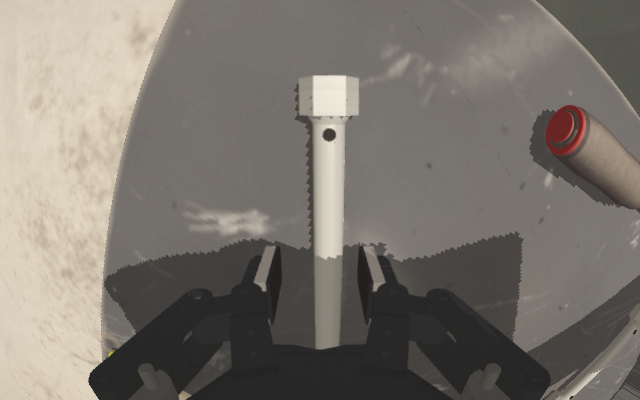

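```bash
cat >> h.py <<'E'
def near(d,px,z,L):
    s=status.sense(); Rt=R.from_quat(s["orientation"]).as_matrix()
    P=onz(d,[px],z)[0]; v=(P-s['ee_pos'])@Rt
    print('near end tool mm',(v*1e3).round(1),'middle at tool x',round(v[0]*1e3+L/2,1))
E
python3 -c "
from h import *
d=np.load('w11.npy',allow_pickle=True).item()
im=cv2.cvtColor(d['color'],cv2.COLOR_RGB2GRAY); print(im[66:86,329]); print(im[100,290:370])
near(d,(329,75.5),.022,174);near(d,(329,75.5),.011,174)
"
```

```text
[114 115 115 115 116 114 113 115 123 180 226 228 230 231 231 231 231 232
 230 229]
[111 112 113 112 111  71  68  68  93 127 148 148 146 147 147 148 148 148
 148 147 148 147 172 206 227 228 228 228 229 229 229 230 230 230 230 230
 230 231 231 232 231 231 232 232 232 233 233 233 233 234 234 234 234 234
 234 222 184 150 185 185 185 185 185 186 186 185 185 186 161 131 117 119
 115 117 117 116 118 116 117 116]
near end tool mm [-90.1  52.8   3.8] middle at tool x -3.1
near end tool mm [-91.1  63.8   4.2] middle at tool x -4.1
```

```bash
python3 -m handwheel '[[40,[-3,0,4],[0,0,0]],[40,[0,0,0],[0,0,0]],[8,[0,0,0],[0,0,0]],[8,[0,0,0],[0,0,0]],[8,[0,0,0],[0,0,0]],[8,[0,0,0],[0,0,0]],[8,[0,0,0],[0,0,0]],[8,[0,0,0],[0,0,0]],[8,[0,-40,0],[0,0,0]],[8,[0,-50,0],[0,0,0]]]' 90; python3 -m handwheel '[[8,[0,-50,0],[0,0,0]],[8,[0,0,0],[0,0,0]],[8,[0,0,0],[0,8.6,0]],[8,[0,0,0],[0,8.6,0]],[8,[0,0,0],[0,8.6,0]],[8,[0,0,0],[0,8.6,0]],[8,[0,0,0],[0,0,0]],[8,[0,0,0],[0,0,0]],[8,[0,0,0],[0,0,0]],[8,[0,0,0],[0,0,0]]]' 90; python3 -c "
from h import *
s,Rt=st(); d=snap('wrist'); save(d,'w12'); np.save('w12.npy',d,allow_pickle=True)
xr=np.array([.9887,-.1495]);yr=np.array([.1495,.9887])
p=np.array([.660,-.038])+yr*-.105; print(p,(np.r_[p,.2]-s['ee_pos'])@Rt)
"
```

```text
time: 17.05
ee_pos: [0.4132, -0.3241, 0.1627]
orientation: [-0.689, -0.154, 0.156, 0.691]
wrist_force: [0.7, -0.6, -2.6]
gripper_width: 0.0103
time: 18.3
ee_pos: [0.4111, -0.3215, 0.207]
orientation: [-0.701, 0.064, -0.057, 0.708]
wrist_force: [0.9, 0.4, -2.6]
gripper_width: 0.0106
t 18.30 p [ 411.1 -321.5  207. ] w 10.6 F [ 0.9  0.4 -2.6]
x [ 0.985 -0.171 -0.011] y [-0.009  0.009 -1.   ] z [0.171 0.985 0.008] q [-0.88  0.3   1.73 -0.    1.12 -2.28]
[ 0.6443025 -0.1418135] [0.19917022 0.00655285 0.21679319]
```

View pics/w12.png

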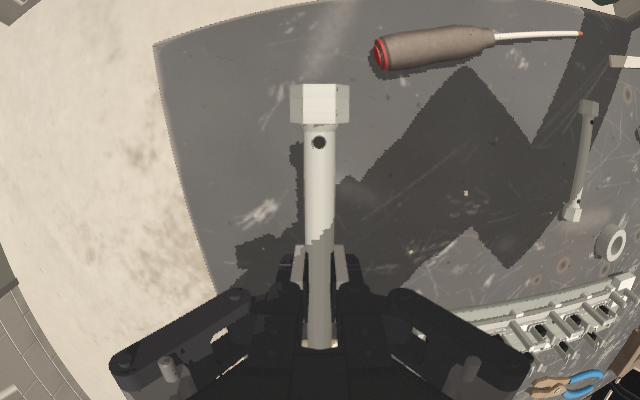

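```bash
cat >> h.py <<'E'
def held(d,px,L,y=60.):
    s=status.sense(); Rt=R.from_quat(s["orientation"]).as_matrix()
    v=rays(d,[px])[0]@Rt; o=(d['o']-s['ee_pos'])@Rt
    P=o+v*((y/1e3-o[1])/v[1]); print('held near end',(P*1e3).round(1),'middle at tool x',round(P[0]*1e3+L/2,1))
E
python3 -c "
from h import *
d=np.load('w12.npy',allow_pickle=True).item()
im=cv2.cvtColor(d['color'],cv2.COLOR_RGB2GRAY); print(im[76:92,319])
for y in (53,60,64):held(d,(319.5,83.5),174,y)
"
```

```text
[122 121 120 118 117 115 116 134 221 222 224 225 226 225 226 225]
held near end [-86.8  53.    0.1] middle at tool x 0.2
held near end [-87.3  60.    0.1] middle at tool x -0.3
held near end [-87.5  64.    0.1] middle at tool x -0.5
```

```bash
python3 -m handwheel '[[8,[40,0,43],[-0.5,-1.2,-0.6]],[8,[40,0,43],[0,0,0]],[8,[40,0,43],[0,0,0]],[8,[40,0,43],[0,0,0]],[8,[35,0,40],[0,0,0]],[8,[0,0,0],[0,0,0]],[8,[0,0,0],[0,0,0]],[8,[0,0,0],[0,0,0]],[8,[0,0,0],[0,0,0]],[8,[0,0,0],[0,0,0]]]' 90; python3 -c "
from h import *
s,Rt=st(); d=snap('wrist'); save(d,'w13'); np.save('w13.npy',d,allow_pickle=True)
yr=np.array([.1495,.9887])
p=np.array([.660,-.0377])+yr*-.105; print(p,(np.r_[p,.145]-s['ee_pos'])@Rt)
"
```

```text
time: 19.6
ee_pos: [0.6418, -0.1416, 0.2072]
orientation: [0.707, -0.054, 0.055, -0.703]
wrist_force: [-0.5, 0.4, -2.4]
gripper_width: 0.0102
t 19.60 p [ 641.8 -141.6  207.2] w 10.2 F [-0.5  0.4 -2.4]
x [ 0.988 -0.153  0.003] y [ 0.002 -0.005 -1.   ] z [ 0.153  0.988 -0.004] q [-0.38  0.52  1.39 -0.    1.23 -1.8 ]
[ 0.6443025 -0.1415135] [0.00224634 0.06223891 0.00072293]
```

View pics/w13.png

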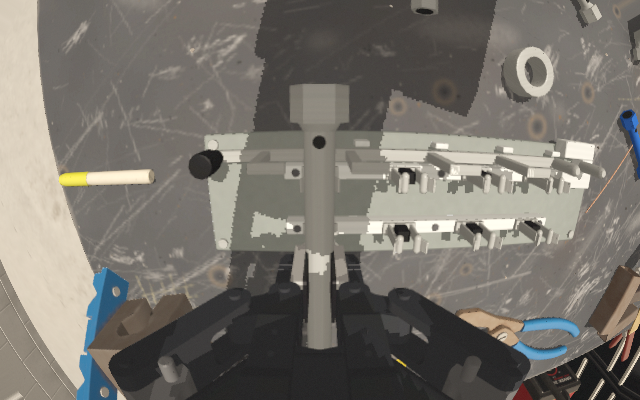

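```bash
python3 -m handwheel '[[8,[2,20,1],[-0.2,0,0]],[8,[0,25,0],[0,0,0]],[8,[0,15,0],[0,0,0]],[8,[0,5,0],[0,0,0]],[8,[0,0,0],[0,0,0]],[8,[0,0,0],[0,0,0]],[8,[0,0,0],[0,0,0]],[8,[0,0,0],[0,0,0]],[8,[0,0,0],[0,0,0]],[8,[0,0,0],[0,0,0]]]' 90; python3 -c "
from h import *
s,Rt=st(); d=snap('wrist'); save(d,'w14'); np.save('w14.npy',d,allow_pickle=True)
yr=np.array([.1495,.9887])
p=np.array([.660,-.0377])+yr*-.105; print(p,(np.r_[p,.119]-s['ee_pos'])@Rt)
"
```

```text
time: 20.9
ee_pos: [0.6457, -0.1439, 0.1453]
orientation: [0.709, -0.052, 0.059, -0.701]
wrist_force: [0.3, 0.2, -2.0]
gripper_width: 0.0104
t 20.90 p [ 645.7 -143.9  145.3] w 10.4 F [ 0.3  0.2 -2. ]
x [ 0.988 -0.156  0.011] y [ 0.009 -0.011 -1.   ] z [ 0.156  0.988 -0.01 ] q [-0.38  0.58  1.45 -0.01  1.1  -1.8 ]
[ 0.6443025 -0.1415135] [-0.0020282   0.02626573  0.00238951]
```

View pics/w14.png

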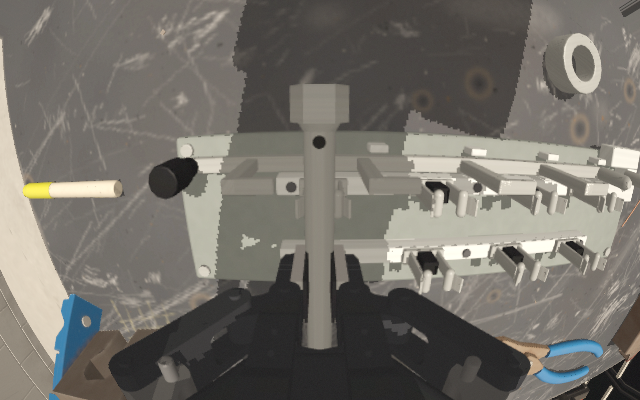

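```bash
python3 -m handwheel '[[8,[-2,0,2],[0.6,-0.3,0.6]],[8,[0,0,0],[0,0,0]],[8,[0,0,0],[0,0,0]],[8,[0,0,0],[0,0,0]],[8,[0,0,0],[0,0,0]],[8,[0,0,0],[0,0,0]],[8,[0,0,0],[0,0,0]],[8,[0,0,0],[0,0,0]],[8,[0,0,0],[0,0,0]],[8,[0,0,0],[0,0,0]]]' 90; python3 -c "
from h import *
s,Rt=st(); d=snap('wrist'); save(d,'w15',4,(230,110,420,260)); np.save('w15.npy',d,allow_pickle=True)
yr=np.array([.1495,.9887])
p=np.array([.660,-.0377])+yr*-.105; print(p,(np.r_[p,.119]-s['ee_pos'])@Rt)
xr=np.array([.9887,-.1495])
for sy in (-7,7):
  for x in (-.03,-.02): print(proj(d,np.r_[p+xr*x+yr*sy/1e3,.062]))
"
```

```text
time: 22.2
ee_pos: [0.6438, -0.1414, 0.145]
orientation: [-0.705, 0.054, -0.053, 0.706]
wrist_force: [-1.7, -0.4, -3.1]
gripper_width: 0.0106
t 22.20 p [ 643.8 -141.4  145. ] w 10.6 F [-1.7 -0.4 -3.1]
x [ 0.989 -0.15  -0.001] y [-0.001  0.001 -1.   ] z [0.15  0.989 0.001] q [-0.39  0.58  1.44  0.    1.12 -1.81]
[ 0.6443025 -0.1415135] [ 5.09965383e-04  2.60244543e-02 -4.92601501e-05]
[[305.36367856 200.02537001]]
[[305.64664862 217.95018983]]
[[332.24612049 199.99509733]]
[[331.99953248 217.91943162]]
```

View pics/w15.png

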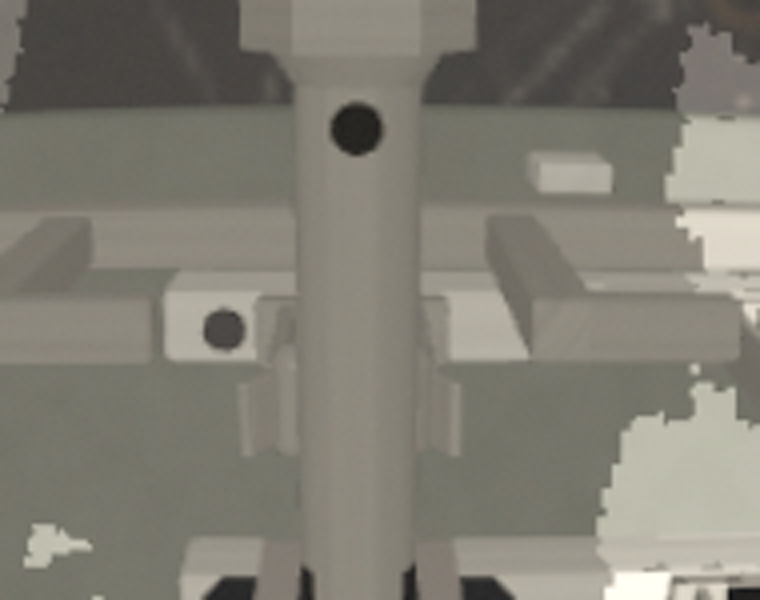

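```bash
python3 -m handwheel '[[8,[0,8,-1],[0,0,0]],[8,[0,4,0],[0,0,0]],[8,[0,3,0],[0,0,0]],[8,[0,3,0],[0,0,0]],[8,[0,3,0],[0,0,0]],[8,[0,3,0],[0,0,0]],[8,[0,0,0],[0,0,0]],[8,[0,0,0],[0,0,0]],[8,[0,0,0],[0,0,0]],[8,[0,0,0],[0,0,0]]]' 110; python3 -c "
from h import *
s,Rt=st()"
```

```text
time: 23.5
ee_pos: [0.6439, -0.1422, 0.1333]
orientation: [0.706, -0.051, 0.055, -0.705]
wrist_force: [-0.6, 1.6, 3.0]
gripper_width: 0.0098
t 23.50 p [ 643.9 -142.2  133.3] w 9.8 F [-0.6  1.6  3. ]
x [ 0.989 -0.149  0.005] y [ 0.005 -0.001 -1.   ] z [ 0.149  0.989 -0.001] q [-0.39  0.59  1.46  0.    1.09 -1.81]
```

```bash
python3 -m handwheel '[[8,[0,5,0],[0,0,0]],[8,[0,6,0],[0,0,0]],[8,[0,6,0],[0,0,0]],[8,[0,6,0],[0,0,0]],[8,[0,6,0],[0,0,0]],[8,[0,6,0],[0,0,0]],[8,[0,4,0],[0,0,0]],[8,[0,4,0],[0,0,0]],[8,[0,4,0],[0,0,0]],[8,[0,4,0],[0,0,0]]]' 110; python3 -c "
from h import *
s,Rt=st()
d=snap('wrist'); save(d,'w16'); np.save('w16.npy',d,allow_pickle=True)"
```

```text
time: 24.75
ee_pos: [0.6478, -0.1426, 0.1193]
orientation: [0.708, -0.043, 0.061, -0.702]
wrist_force: [-12.0, 4.6, 28.6]
gripper_width: 0.0103
t 24.75 p [ 647.8 -142.6  119.3] w 10.3 F [-12.    4.6  28.6]
x [ 0.989 -0.146  0.025] y [ 0.024 -0.011 -1.   ] z [ 0.147  0.989 -0.007] q [-0.38  0.61  1.47 -0.    1.04 -1.81]
```

View pics/w16.png

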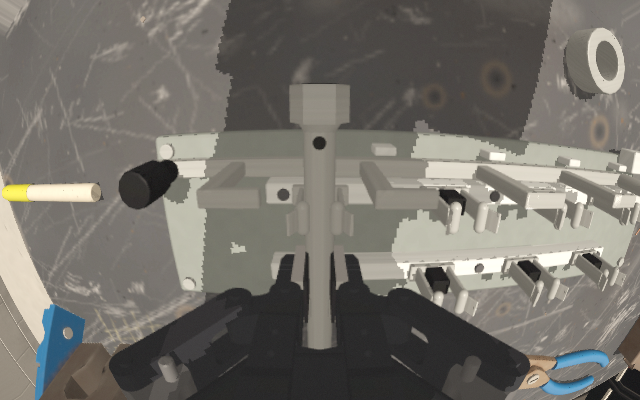

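```bash
python3 -m handwheel '[[8,[-3,0,0],[0.4,0,1.4]],[8,[-2,2,0],[0,0,0]],[8,[0,2,0],[0,0,0]],[8,[0,0,0],[0,0,0]],[8,[0,0,0],[0,0,0]],[8,[0,0,0],[0,0,0]],[8,[0,0,0],[0,0,0]],[8,[0,0,0],[0,0,0]],[8,[0,0,0],[0,0,0]],[8,[0,0,0],[0,0,0]]]' 110; python3 -c "
from h import *
s,Rt=st()
d=snap('wrist'); save(d,'w17',4,(230,70,420,220)); np.save('w17.npy',d,allow_pickle=True);im=cv2.cvtColor(d['color'],cv2.COLOR_RGB2GRAY); print(im[76:92,319])"
```

```text
time: 26.05
ee_pos: [0.6445, -0.1424, 0.1196]
orientation: [0.706, -0.05, 0.054, -0.705]
wrist_force: [-2.7, 1.3, 8.1]
gripper_width: 0.0099
t 26.05 p [ 644.5 -142.4  119.6] w 9.9 F [-2.7  1.3  8.1]
x [ 0.989 -0.147  0.005] y [ 0.005 -0.002 -1.   ] z [ 0.147  0.989 -0.001] q [-0.39  0.61  1.47  0.    1.06 -1.81]
[ 74  74  74  74  75  74  73  78 135 139 141 143 143 142 142 142]
```

View pics/w17.png

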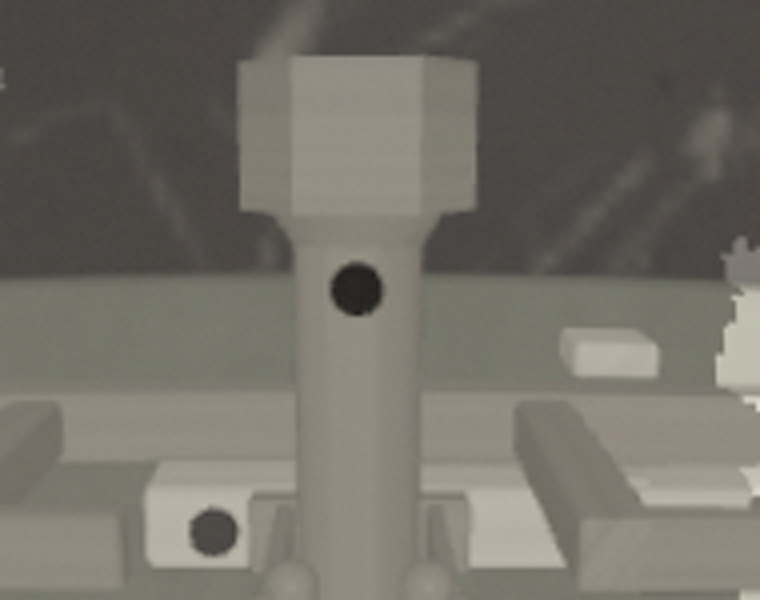

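```bash
python3 -m handwheel '[[8,[0,6,0],[0,0,0.3]],[8,[0,6,0],[0,0,0.3]],[8,[0,6,0],[0,0,0.5]],[8,[-1,0,0],[0,0,0.3]],[30,[0,0,0],[0,0,0]],[30,[0,0,0],[0,0,0]],[30,[0,0,0],[0,0,0]],[30,[0,-30,0],[0,0,0]],[30,[0,-40,0],[0,0,0]],[30,[0,0,0],[0,0,0]]]' 110; python3 -c "
from h import *
s,Rt=st()
d=snap('wrist'); save(d,'w18'); np.save('w18.npy',d,allow_pickle=True)"
```

```text
time: 27.35
ee_pos: [0.6446, -0.1424, 0.1855]
orientation: [0.705, -0.059, 0.045, -0.705]
wrist_force: [0.3, -0.6, -0.1]
gripper_width: 0.0299
t 27.35 p [ 644.6 -142.4  185.5] w 29.9 F [ 0.3 -0.6 -0.1]
x [ 0.989 -0.146 -0.019] y [-0.019  0.001 -1.   ] z [ 0.146  0.989 -0.002] q [-0.38  0.55  1.39 -0.01  1.22 -1.81]
```

View pics/w18.png

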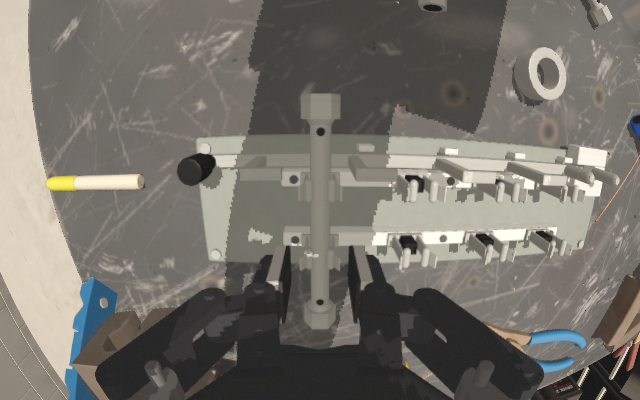

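```bash
python3 -c "
from h import *
d=np.load('w18.npy',allow_pickle=True).item()
save(d,'w18a',3,(250,80,400,340))
xr=np.array([.9887,-.1495]);yr=np.array([.1495,.9887])
im=cv2.cvtColor(d['color'],cv2.COLOR_RGB2GRAY); print(im[86:102,320],im[318:336,320])
for z in (.055,.060,.066):
  P=onz(d,[(321,93.7),(320,329)],z)[:,:2]-[.66,-.0377]; print(z,(P@xr*1e3).round(1),(P@yr*1e3).round(1))
"
```

```text
[ 72  72  70  70  70  70  69 105 134 137 137 139 138 139 138 137] [131 132 134 135 135 136 135 135 136 134 127 102  78  77  76  72  71  72]
0.055 [-87.4  96.4] [-105.2 -105. ]
0.06 [-87.2  92.1] [-105.2 -105. ]
0.066 [-86.9  87. ] [-105.2 -105. ]
```

View pics/w18a.png

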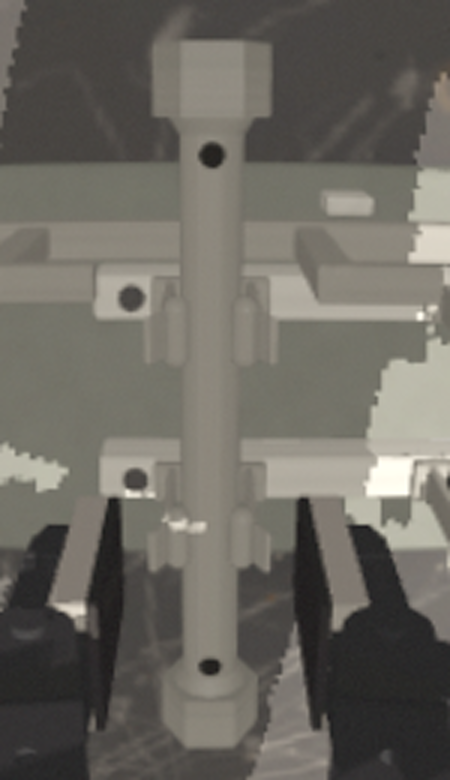

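```bash
python3 -m handwheel '[[30,[-20,0,8],[0,3.3,-1.1]],[40,[-40,0,18],[0,0,0]],[40,[-40,0,18],[0,0,0]],[40,[-40,0,18],[0,0,0]],[40,[-40,0,18],[0,0,0]],[40,[-40,0,15],[0,0,0]],[40,[-16,0,8],[0,0,0]],[40,[0,0,0],[0,0,0]],[40,[0,0,0],[0,0,0]],[40,[0,0,0],[0,0,0]]]' 90; python3 -c "
from h import *
s,Rt=st()
d=snap('wrist'); save(d,'w19'); np.save('w19.npy',d,allow_pickle=True)"
```

```text
time: 28.65
ee_pos: [0.4237, 0.0095, 0.174]
orientation: [-0.703, 0.081, -0.067, 0.704]
wrist_force: [0.2, -0.4, 0.4]
gripper_width: 0.0399
t 28.65 p [423.7   9.5 174. ] w 39.9 F [ 0.2 -0.4  0.4]
x [ 0.978 -0.207 -0.02 ] y [-0.019  0.003 -1.   ] z [ 0.207  0.978 -0.001] q [-0.24  0.19  1.99 -0.    0.99 -1.6 ]
```

View pics/w19.png

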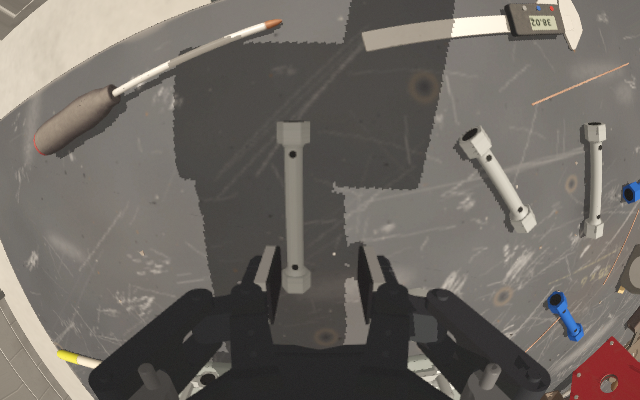

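```bash
python3 -c "
from h import *
s,Rt=st();d=np.load('w19.npy',allow_pickle=True).item()
im=cv2.cvtColor(d['color'],cv2.COLOR_RGB2GRAY); print(im[114:130,293],im[282:300,297])
for z in (.014,.02): tgt(d,(293.3,121),(297,292.5),z,s,Rt)
"
```

```text
t 28.70 p [423.8   9.5 174.1] w 40.3 F [ 0.7  0.3 -0.1]
x [ 0.978 -0.207 -0.02 ] y [-0.019  0.003 -1.   ] z [ 0.207  0.978 -0.001] q [-0.24  0.19  1.99 -0.    0.99 -1.6 ]
[ 79  85  88  84  82  80  69  60 102 133 137 137 137 136 135 135] [132 132 136 137 138 137 137 136 137 136 132 109  84  79  78  77  77  77]
mid [ 0.4241 -0.0105] L 147.2 ang -12.1 yaw -12.0 turn_y 0.1 shift tool mm [  4.4  -0.1 -19.5] after-turn axes dx,dz [4.5, -19.5]
mid [ 0.4221 -0.0096] L 143.4 ang -12.1 yaw -12.0 turn_y 0.1 shift tool mm [  2.3  -0.  -19. ] after-turn axes dx,dz [2.3, -19.0]
```

```bash
python3 -m handwheel '[[40,[1,0,-19],[0,0,-1.1]],[40,[0,30,0],[0,0,0]],[40,[0,30,0],[0,0,0]],[40,[0,20,0],[0,0,0]],[40,[0,10,0],[0,0,0]],[40,[0,6,0],[0,0,0]],[40,[0,3,0],[0,0,0]],[40,[0,0,0],[0,0,0]],[40,[0,0,0],[0,0,0]],[40,[0,0,0],[0,0,0]]]' 90; python3 -c "
from h import *
s,Rt=st()
d=snap('wrist'); save(d,'w20'); np.save('w20.npy',d,allow_pickle=True)
im=cv2.cvtColor(d['color'],cv2.COLOR_RGB2GRAY); print(im[95:125,320])"
```

```text
time: 29.95
ee_pos: [0.4283, -0.0142, 0.0744]
orientation: [0.704, -0.071, 0.078, -0.702]
wrist_force: [-0.2, -0.4, 0.3]
gripper_width: 0.0402
t 29.95 p [428.3 -14.2  74.4] w 40.2 F [-0.2 -0.4  0.3]
x [ 0.978 -0.21   0.011] y [ 0.01  -0.004 -1.   ] z [ 0.21   0.978 -0.002] q [-0.29  0.36  2.1  -0.    0.68 -1.65]
[192 193 193 194 195 197 196 177 141 241 255 255 255 255 255 255 255 255
 255 255 255 255 255 255 255 255 255 255 255 255]
```

View pics/w20.png

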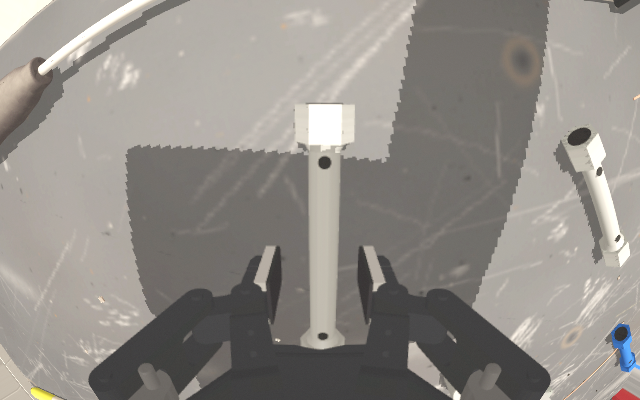

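```bash
python3 -c "
from h import *
d=np.load('w20.npy',allow_pickle=True).item()
near(d,(324,103.5),.022,142);near(d,(324,103.5),.011,142)"
```

```text
near end tool mm [-78.8  51.5   1.9] middle at tool x -7.8
near end tool mm [-78.8  62.5   2.1] middle at tool x -7.8
```

```bash
python3 -m handwheel '[[40,[-8,0,2],[0,0,0.6]],[40,[0,0,0],[0,0,0]],[8,[0,0,0],[0,0,0]],[8,[0,0,0],[0,0,0]],[8,[0,0,0],[0,0,0]],[8,[0,0,0],[0,0,0]],[8,[0,0,0],[0,0,0]],[8,[0,0,0],[0,0,0]],[8,[0,-40,0],[0,0,0]],[8,[0,-50,0],[0,0,0]]]' 100; python3 -m handwheel '[[8,[0,-30,0],[0,-3.5,0]],[8,[45,0,-4],[0,0,0]],[8,[45,0,-5],[0,0,0]],[8,[45,0,-5],[0,0,0]],[8,[45,0,-5],[0,0,0]],[8,[40,0,-5],[0,0,0]],[8,[15,0,0],[0,0,0]],[8,[0,0,0],[0,0,0]],[8,[0,0,0],[0,0,0]],[8,[0,0,0],[0,0,0]]]' 100; cat >> h.py <<'E'
C0=np.array([.660,-.0377]);xr=np.array([.9887,-.1495]);yr=np.array([.1495,.9887])
def place(n,s,Rt,z):
    p=C0+yr*{1:.105,2:.035,3:-.035,4:-.105}[n]
    # spanner centre 64 mm along tool y
    g=s['ee_pos']+Rt[:,1]*.064
    print('place',n,p.round(4),'shift mm',((np.r_[p,z]-s['ee_pos'])@Rt*1e3).round(1),'grasp err xr,yr mm',((g[:2]-p)@np.c_[xr,yr]*1e3).round(1),'yaw',np.degrees(np.arctan2(Rt[1,0],Rt[0,0])).round(2))
def hold(d,col,L):
    im=cv2.cvtColor(d['color'],cv2.COLOR_RGB2GRAY).astype(int)
E
python3 -c "
from h import *
s,Rt=st(); place(3,s,Rt,.145)
d=snap('wrist'); save(d,'w21'); np.save('w21.npy',d,allow_pickle=True)
im=cv2.cvtColor(d['color'],cv2.COLOR_RGB2GRAY); print(im[90:125,319])"
```

```text
time: 31.25
ee_pos: [0.4178, -0.0095, 0.1632]
orientation: [-0.703, 0.079, -0.071, 0.703]
wrist_force: [0.5, -0.0, -1.1]
gripper_width: 0.0101
time: 32.5
ee_pos: [0.6521, -0.0694, 0.1921]
orientation: [0.705, -0.056, 0.049, -0.705]
wrist_force: [-0.7, 0.5, -1.0]
gripper_width: 0.0099
t 32.50 p [652.1 -69.4 192.1] w 9.9 F [-0.7  0.5 -1. ]
x [ 0.989 -0.148 -0.01 ] y [-0.01   0.001 -1.   ] z [ 0.148  0.989 -0.001] q [-0.27  0.54  1.4  -0.    1.22 -1.7 ]
place 3 [ 0.6548 -0.0723] shift mm [ 3.6 47.1 -2.5] grasp err xr,yr mm [-3.7  2.5] yaw -8.52
[70 71 70 69 70 71 69 72 73 76 79 79 79 76 74 71 67 66 66 65 67 69 71 74
 79 80 79 76 75 74 71 72 72 61 40]
```

View pics/w21.png

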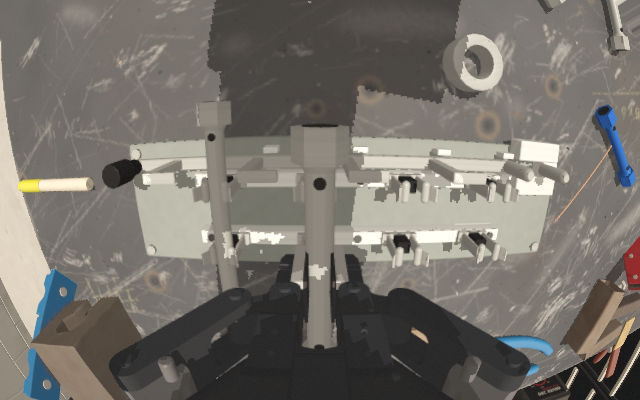

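```bash
python3 -c "
from h import *
d=np.load('w21.npy',allow_pickle=True).item()
im=cv2.cvtColor(d['color'],cv2.COLOR_RGB2GRAY); print(im[118:142,319]); save(d,'w21a',5,(270,110,370,220))
held(d,(319,127.5),142,53); held(d,(319,124),142,64)"
```

```text
[ 75  74  71  72  72  61  40  34  43  91 125 134 135 136 136 137 136 137
 137 137 137 136 135 136]
held near end [-69.2  53.   -0.1] middle at tool x 1.8
held near end [-69.9  64.   -0.1] middle at tool x 1.1
```

View pics/w21a.png

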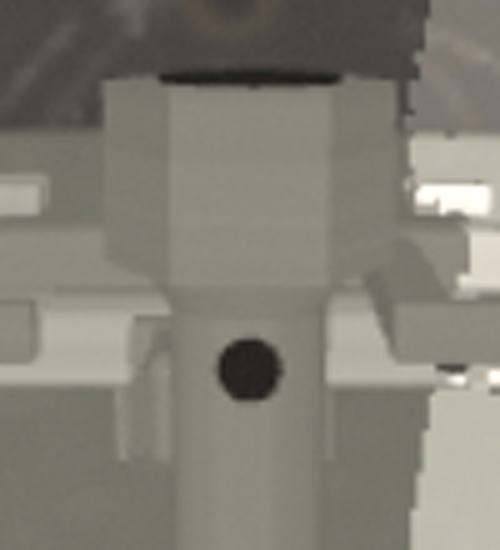

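```bash
python3 -m handwheel '[[8,[1,20,-2.5],[0,0,0]],[8,[0,20,0],[0,0,0]],[8,[0,10,0],[0,0,0]],[8,[0,2,0],[0,0,0]],[8,[0,0,0],[0,0,0]],[8,[0,0,0],[0,0,0]],[8,[0,0,0],[0,0,0]],[8,[0,0,0],[0,0,0]],[8,[0,0,0],[0,0,0]],[8,[0,0,0],[0,0,0]]]' 100;python3 -c "
from h import *
s,Rt=st(); place(3,s,Rt,.119)
d=snap('wrist'); save(d,'w22',4,(230,110,420,260)); np.save('w22.npy',d,allow_pickle=True)
im=cv2.cvtColor(d['color'],cv2.COLOR_RGB2GRAY); print(im[118:142,319])"
```

```text
time: 33.8
ee_pos: [0.6523, -0.0716, 0.1439]
orientation: [0.706, -0.053, 0.051, -0.705]
wrist_force: [0.8, 0.3, -1.8]
gripper_width: 0.0097
t 33.80 p [652.3 -71.6 143.9] w 9.7 F [ 0.8  0.3 -1.8]
x [ 0.989 -0.147 -0.003] y [-0.003 -0.001 -1.   ] z [ 0.147  0.989 -0.002] q [-0.28  0.58  1.45 -0.    1.11 -1.7 ]
place 3 [ 0.6548 -0.0723] shift mm [ 2.7 24.9 -0.3] grasp err xr,yr mm [-2.8  0.2] yaw -8.48
[ 82  79  77  77  77  66  43  36  49 108 134 141 142 143 144 144 144 144
 145 143 142 143 143 143]
```

View pics/w22.png

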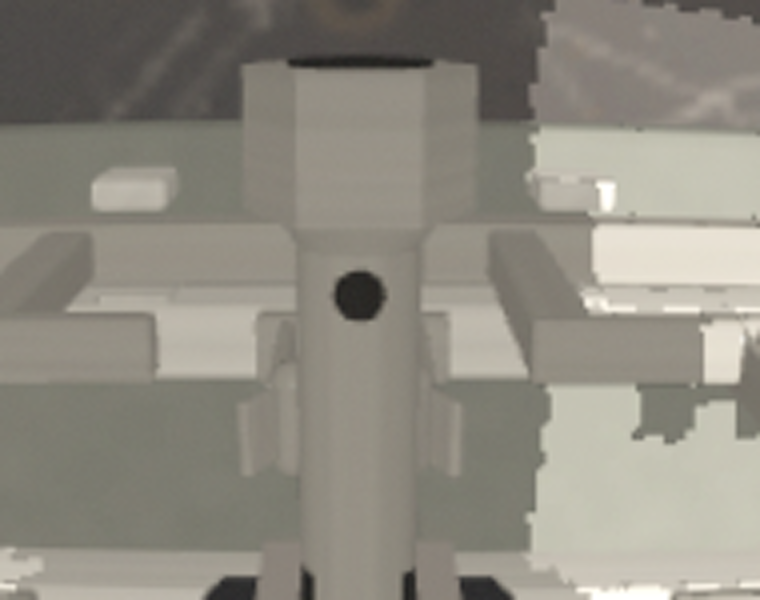

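```bash
python3 -m handwheel '[[8,[1,8,-0.8],[0,0,0]],[8,[0,7,0],[0,0,0.1]],[8,[0,6,0],[0,0,0.2]],[8,[0,6,0],[0,0,0.2]],[8,[-0.5,6,0],[0,0,0.3]],[8,[-0.5,6,0],[0,0,0.3]],[8,[-0.5,6,0],[0,0,0.3]],[8,[-0.5,6,0],[0,0,0.3]],[8,[-0.5,4,0],[0,0,0.3]],[8,[0,2,0],[0,0,0]]]' 110;python3 -c "
from h import *
s,Rt=st(); place(3,s,Rt,.119)"
```

```text
time: 35.1
ee_pos: [0.6571, -0.0731, 0.1188]
orientation: [0.707, -0.056, 0.048, -0.703]
wrist_force: [-4.2, 0.7, 8.0]
gripper_width: 0.0101
t 35.10 p [657.1 -73.1 118.8] w 10.1 F [-4.2  0.7  8. ]
x [ 0.989 -0.146 -0.01 ] y [-0.011 -0.005 -1.   ] z [ 0.146  0.989 -0.006] q [-0.28  0.62  1.45 -0.01  1.08 -1.7 ]
place 3 [ 0.6548 -0.0723] shift mm [-2.4 -0.2  0.5] grasp err xr,yr mm [ 1.7 -0.9] yaw -8.39
```

```bash
python3 -m handwheel '[[8,[-3,0,0],[0,0,-0.5]],[8,[-1,3,0],[0,0,0]],[8,[-1,6,0],[0,0,0.2]],[8,[-1,6,0],[0,0,0.2]],[8,[-1,0,0],[0,0,0]],[8,[0,0,0],[0,0,0]],[8,[0,0,0],[0,0,0]],[8,[0,0,0],[0,0,0]],[8,[0,0,0],[0,0,0]],[8,[0,0,0],[0,0,0]]]' 110;python3 -c "
from h import *
s,Rt=st(); place(3,s,Rt,.119)
d=snap('wrist');held(d,(319,127.5),142,53); 
im=cv2.cvtColor(d['color'],cv2.COLOR_RGB2GRAY); print(im[118:142,319])"
```

```text
time: 36.35
ee_pos: [0.6531, -0.0724, 0.1189]
orientation: [0.708, -0.05, 0.053, -0.702]
wrist_force: [-1.8, 0.7, 7.4]
gripper_width: 0.0103
t 36.35 p [653.1 -72.4 118.9] w 10.3 F [-1.8  0.7  7.4]
x [ 0.989 -0.145  0.004] y [ 0.003 -0.008 -1.   ] z [ 0.145  0.989 -0.008] q [-0.28  0.61  1.48 -0.01  1.06 -1.7 ]
place 3 [ 0.6548 -0.0723] shift mm [ 1.7 -0.1  0.4] grasp err xr,yr mm [-1.4 -0.9] yaw -8.35
held near end [-69.2  53.   -0.1] middle at tool x 1.8
[ 80  81  78  82  81  70  45  39  44  86 136 144 146 146 148 148 148 148
 147 147 146 147 147 146]
```

```bash
python3 -m handwheel '[[30,[0,0,0],[0,0,0]],[30,[0,0,0],[0,0,0]],[30,[0,0,0],[0,0,0]],[30,[0,-30,0],[0.4,0,0]],[30,[0,-40,0],[0,0,0]],[30,[0,0,0],[0,0,0]],[40,[-42,0,35],[0,-9,0]],[40,[-42,0,35],[0,0,0]],[40,[-30,0,30],[0,0,0]],[40,[0,0,0],[0,0,0]]]' 90; python3 -c "
from h import *
s,Rt=st(); d=snap('wrist'); save(d,'w23'); np.save('w23.npy',d,allow_pickle=True)"
```

```text
time: 37.65
ee_pos: [0.5372, 0.0346, 0.1821]
orientation: [-0.706, -0.002, 0.008, 0.708]
wrist_force: [0.2, 1.1, 0.6]
gripper_width: 0.0402
t 37.65 p [537.2  34.6 182.1] w 40.2 F [0.2 1.1 0.6]
x [ 1.     0.014 -0.009] y [-0.009  0.002 -1.   ] z [-0.014  1.     0.002] q [-0.14  0.36  1.72  0.    1.07 -1.73]
```

View pics/w23.png

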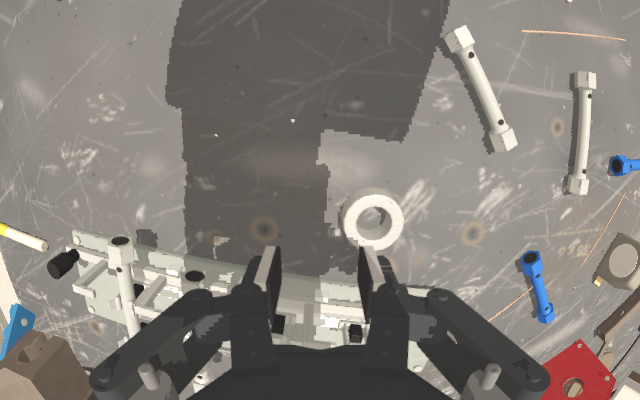

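```bash
python3 -m handwheel '[[40,[-33,0,46],[0,0,-0.5]],[40,[-33,0,46],[0,0,0]],[40,[-33,0,46],[0,0,0]],[40,[0,0,0],[0,-10,0]],[40,[0,0,0],[0,-10,0]],[40,[0,0,0],[0,-10,0]],[40,[0,0,0],[0,0,0]],[40,[0,0,0],[0,0,0]],[40,[0,0,0],[0,0,0]],[40,[0,0,0],[0,0,0]]]' 90; python3 -c "
from h import *
s,Rt=st(); d=snap('wrist'); save(d,'w24'); np.save('w24.npy',d,allow_pickle=True)"
```

```text
time: 38.95
ee_pos: [0.4454, 0.1693, 0.1798]
orientation: [0.683, 0.19, -0.185, -0.681]
wrist_force: [0.4, 0.0, -0.4]
gripper_width: 0.0401
t 38.95 p [445.4 169.3 179.8] w 40.1 F [ 0.4  0.  -0.4]
x [0.859 0.511 0.006] y [ 0.007 -0.001 -1.   ] z [-0.511  0.859 -0.004] q [ 0.13  0.25  1.88 -0.    1.   -1.98]
```

View pics/w24.png

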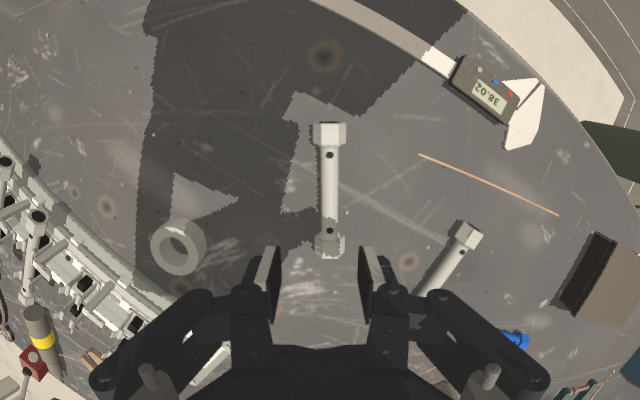

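```bash
python3 -c "
from h import *
s,Rt=st();d=np.load('w24.npy',allow_pickle=True).item()
im=cv2.cvtColor(d['color'],cv2.COLOR_RGB2GRAY); print(im[116:130,330],im[250:266,330])
for z in (.018,.022): tgt(d,(329.5,122.5),(330,258.5),z,s,Rt)
"
```

```text
t 39.00 p [445.3 169.3 179.8] w 39.9 F [0.6 0.2 1.1]
x [0.859 0.512 0.006] y [ 0.007 -0.001 -1.   ] z [-0.512  0.859 -0.004] q [ 0.13  0.25  1.88 -0.    1.   -1.98]
[122 122 119 120 120  87  51 153 206 220 221 221 221 220] [136 136 135 137 134 135 192 211 195 124 124 125 124 125 125 125]
mid [0.4351 0.1722] L 112.9 ang 31.6 yaw 30.8 turn_y -0.8 shift tool mm [-7.3 -0.1  7.7] after-turn axes dx,dz [-7.2, 7.8]
mid [0.4341 0.1715] L 111.0 ang 31.6 yaw 30.8 turn_y -0.8 shift tool mm [-8.5 -0.1  7.6] after-turn axes dx,dz [-8.4, 7.7]
```

```bash
python3 -m handwheel '[[40,[-12,0,8],[0,-0.8,0]],[40,[0,30,0],[0,0,0.2]],[40,[0,30,0],[0,0,0.2]],[40,[0,24,0],[0,0,0.2]],[40,[0,12,0],[0,0,0]],[40,[0,6,0],[0,0,0]],[40,[0,3,0],[0,0,0]],[40,[0,0,0],[0,0,0]],[40,[0,0,0],[0,0,0]],[40,[0,0,0],[0,0,0]]]' 90; python3 -c "
from h import *
s,Rt=st(); d=snap('wrist'); save(d,'w25'); np.save('w25.npy',d,allow_pickle=True)
im=cv2.cvtColor(d['color'],cv2.COLOR_RGB2GRAY); print(im[110:160,322])"
```

```text
time: 40.25
ee_pos: [0.4281, 0.1706, 0.0753]
orientation: [0.682, 0.194, -0.193, -0.678]
wrist_force: [-0.1, -0.8, -0.2]
gripper_width: 0.0401
t 40.25 p [428.1 170.6  75.3] w 40.1 F [-0.1 -0.8 -0.2]
x [ 0.85   0.526 -0.001] y [ 0.003 -0.005 -1.   ] z [-0.526  0.85  -0.006] q [ 0.14  0.4   2.01 -0.01  0.73 -1.98]
[104 103 104 103 103 104 104 105 104 103 104 105 105 106 107 108 109 111
 111 112 114 113 112 110 107 108 107 105 104 104 103 103 102 105 103 104
 103 104 104 104 104 103 103 103 103 103 102 102 102 103]
```

View pics/w25.png

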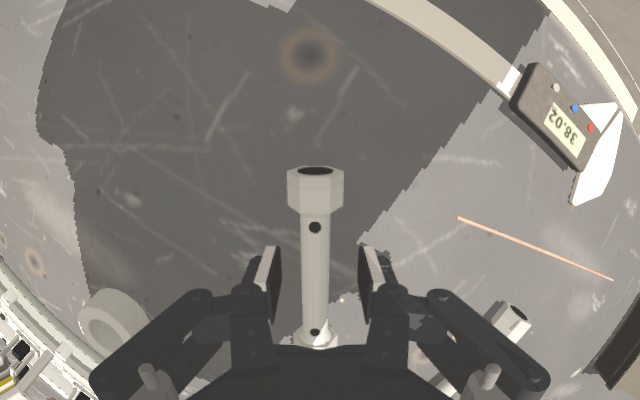

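```bash
python3 -c "
from h import *
d=np.load('w25.npy',allow_pickle=True).item()
im=cv2.cvtColor(d['color'],cv2.COLOR_RGB2GRAY); print(im[160:185,315])
near(d,(315,174.5),.022,110);near(d,(315,170),.011,110)"
```

```text
[104 103 101 101 101 105 117  66  50  49  49  51  49  48  73 127 158 167
 172 175 175 177 176 176 177]
near end tool mm [-50.1  53.3  -1.8] middle at tool x 4.9
near end tool mm [-49.6  64.3  -1.9] middle at tool x 5.4
```

```bash
python3 -m handwheel '[[40,[5,0,-2],[0,0,0]],[40,[0,0,0],[0,0,0]],[8,[0,0,0],[0,0,0]],[8,[0,0,0],[0,0,0]],[8,[0,0,0],[0,0,0]],[8,[0,0,0],[0,0,0]],[8,[0,0,0],[0,0,0]],[8,[0,0,0],[0,0,0]],[8,[0,-40,0],[0,0,0]],[8,[0,-50,0],[0,0,0]]]' 100; python3 -m handwheel '[[8,[0,-30,0],[0,10,0]],[8,[0,0,0],[0,10,0]],[8,[0,0,0],[0,10,0]],[8,[0,0,0],[0,10,0]],[8,[50,0,-14],[0,0,0]],[8,[50,0,-14],[0,0,0]],[8,[50,0,-14],[0,0,0]],[8,[50,0,-14],[0,0,0]],[8,[45,0,-10],[0,0,0]],[8,[0,0,0],[0,0,0]]]' 100; python3 -c "
from h import *
s,Rt=st(); place(1,s,Rt,.145)
d=snap('wrist'); save(d,'w26'); np.save('w26.npy',d,allow_pickle=True)
im=cv2.cvtColor(d['color'],cv2.COLOR_RGB2GRAY); print(im[155:185,319])"
```

```text
time: 41.55
ee_pos: [0.431, 0.1716, 0.1637]
orientation: [0.682, 0.19, -0.196, -0.679]
wrist_force: [1.0, 0.4, -1.3]
gripper_width: 0.0098
time: 42.8
ee_pos: [0.6663, 0.0632, 0.1934]
orientation: [0.707, -0.062, 0.056, -0.703]
wrist_force: [-0.5, 0.1, -2.0]
gripper_width: 0.0098
t 42.80 p [666.3  63.2 193.4] w 9.8 F [-0.5  0.1 -2. ]
x [ 0.986 -0.166 -0.008] y [-0.009 -0.005 -1.   ] z [ 0.166  0.986 -0.007] q [-0.07  0.56  1.36 -0.01  1.23 -1.47]
place 1 [0.6757 0.0661] shift mm [ 9.2 48.3  4.7] grasp err xr,yr mm [-9.4 -4.7] yaw -9.54
[ 42  36  39  41  36  45 101 131 141 143 146 145 147 147 147 147 147 145
 146 146 146 147 149 150 149 150 149 149 150 150]
```

View pics/w26.png

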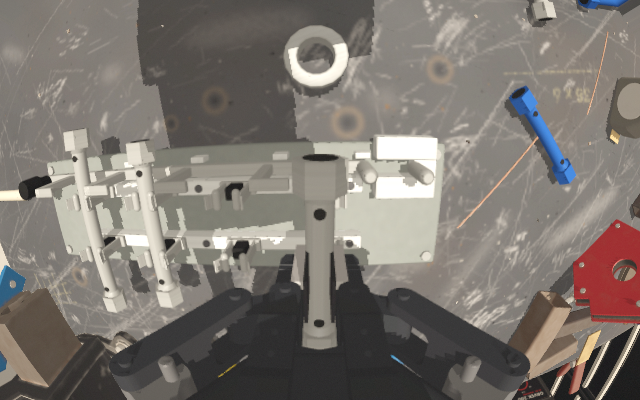

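```bash
python3 -c "
from h import *
d=np.load('w26.npy',allow_pickle=True).item()
held(d,(319,160.8),110,53)"; python3 -m handwheel '[[8,[7.5,0,5],[0.4,-0.9,0]],[8,[0,20,0],[0,0,0]],[8,[0,20,0],[0,0,0]],[8,[0,10,0],[0,0,0]],[8,[0,2,0],[0,0,0]],[8,[0,0,0],[0,0,0]],[8,[0,0,0],[0,0,0]],[8,[0,0,0],[0,0,0]],[8,[0,0,0],[0,0,0]],[8,[0,0,0],[0,0,0]]]' 100;python3 -c "
from h import *
s,Rt=st(); place(1,s,Rt,.119)
d=snap('wrist'); save(d,'w27',4,(230,130,420,280)); np.save('w27.npy',d,allow_pickle=True)
"
```

```text
held near end [-53.7  53.   -0.7] middle at tool x 1.3
time: 44.1
ee_pos: [0.6704, 0.0727, 0.1432]
orientation: [-0.704, 0.053, -0.048, 0.707]
wrist_force: [0.3, 0.4, -1.9]
gripper_width: 0.0102
t 44.10 p [670.4  72.7 143.2] w 10.2 F [ 0.3  0.4 -1.9]
x [ 0.99  -0.142 -0.008] y [-0.007  0.004 -1.   ] z [0.142 0.99  0.003] q [-0.06  0.61  1.4   0.    1.14 -1.49]
place 1 [0.6757 0.0661] shift mm [ 6.4 24.2 -5.9] grasp err xr,yr mm [-6.7  6. ] yaw -8.18
```

View pics/w27.png

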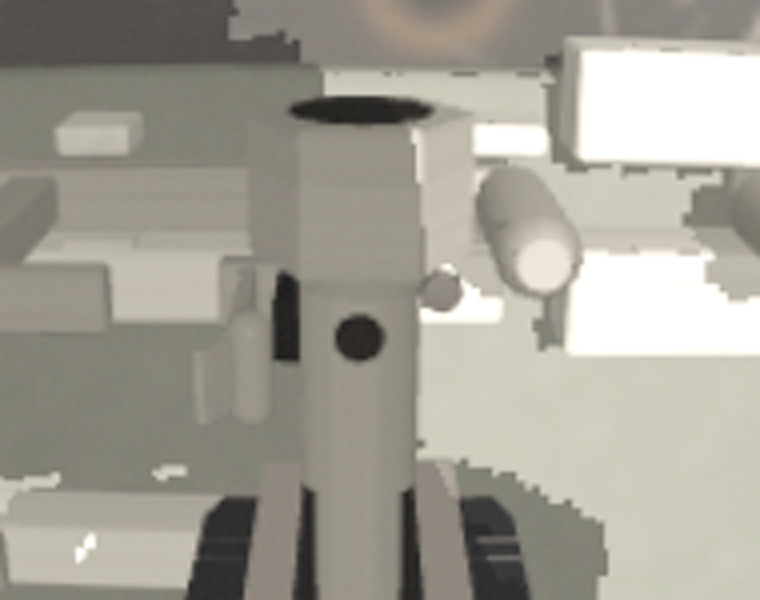

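```bash
python3 -m handwheel '[[8,[5,0,-6],[0,0.4,-0.3]],[8,[0,0,0],[0,0,0]],[8,[0,0,0],[0,0,0]],[8,[0,0,0],[0,0,0]],[8,[0,0,0],[0,0,0]],[8,[0,0,0],[0,0,0]],[8,[0,0,0],[0,0,0]],[8,[0,0,0],[0,0,0]],[8,[0,0,0],[0,0,0]],[8,[0,0,0],[0,0,0]]]' 100;python3 -c "
from h import *
s,Rt=st(); place(1,s,Rt,.119)
d=snap('wrist'); save(d,'w28',4,(230,130,420,280)); np.save('w28.npy',d,allow_pickle=True)
"
```

```text
time: 45.4
ee_pos: [0.6747, 0.0656, 0.1429]
orientation: [-0.704, 0.054, -0.052, 0.706]
wrist_force: [0.4, 0.5, -2.1]
gripper_width: 0.0103
t 45.40 p [674.7  65.6 142.9] w 10.3 F [ 0.4  0.5 -2.1]
x [ 0.989 -0.15  -0.003] y [-0.002  0.003 -1.   ] z [0.15  0.989 0.003] q [-0.07  0.61  1.39  0.    1.14 -1.49]
place 1 [0.6757 0.0661] shift mm [ 1.  23.9  0.6] grasp err xr,yr mm [-1.1 -0.5] yaw -8.61
```

View pics/w28.png

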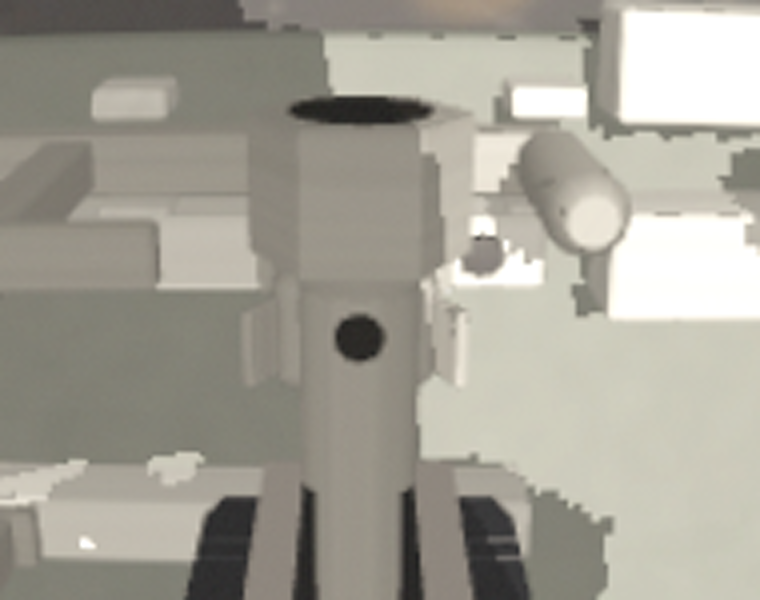

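```bash
python3 -m handwheel '[[8,[0,8,-0.4],[0,0,0]],[8,[0,7,0],[0,0,0.1]],[8,[-0.5,6,0],[0,0,0.2]],[8,[-0.5,6,0],[0,0,0.2]],[8,[-1,6,0],[0,0,0.2]],[8,[-1,6,0],[0,0,0.2]],[8,[-1,6,0],[0,0,0.2]],[8,[-1,6,0],[0,0,0.2]],[8,[-1,5,0],[0,0,0.2]],[8,[0,2,0],[0,0,0]]]' 110;python3 -c "
from h import *
s,Rt=st(); place(1,s,Rt,.119)"
```

```text
time: 46.7
ee_pos: [0.6772, 0.065, 0.1199]
orientation: [-0.704, 0.05, -0.055, 0.706]
wrist_force: [-4.3, -0.8, 4.4]
gripper_width: 0.0102
t 46.70 p [677.2  65.  119.9] w 10.2 F [-4.3 -0.8  4.4]
x [ 0.989 -0.148  0.007] y [ 0.007  0.002 -1.   ] z [0.148 0.989 0.003] q [-0.07  0.64  1.41  0.    1.09 -1.49]
place 1 [0.6757 0.0661] shift mm [-1.7  0.9  0.9] grasp err xr,yr mm [ 2.1 -0.7] yaw -8.5
```

```bash
python3 -m handwheel '[[8,[-3,0,0],[0,0,0.3]],[8,[-1,4,0],[0,0,0]],[8,[-1,6,0],[0,0,0.2]],[8,[-1,6,0],[0,0,0.2]],[8,[-1,6,0],[0,0,0]],[8,[-1,0,0],[0,0,0]],[8,[0,0,0],[0,0,0]],[8,[0,0,0],[0,0,0]],[8,[0,0,0],[0,0,0]],[8,[0,0,0],[0,0,0]]]' 110;python3 -c "
from h import *
s,Rt=st(); place(1,s,Rt,.119)
d=snap('wrist')
im=cv2.cvtColor(d['color'],cv2.COLOR_RGB2GRAY); print(im[155:170,319])"
```

```text
time: 47.95
ee_pos: [0.6729, 0.0656, 0.1199]
orientation: [-0.705, 0.048, -0.056, 0.706]
wrist_force: [-1.3, -0.4, 6.3]
gripper_width: 0.0103
t 47.95 p [672.9  65.6 119.9] w 10.3 F [-1.3 -0.4  6.3]
x [ 0.989 -0.147  0.011] y [ 0.011  0.001 -1.   ] z [0.147 0.989 0.003] q [-0.07  0.63  1.43  0.    1.07 -1.49]
place 1 [0.6757 0.0661] shift mm [2.7 0.9 0.9] grasp err xr,yr mm [-2.  -0.7] yaw -8.43
[ 42  39  39  38  39  44  81 120 138 145 146 147 147 148 148]
```

```bash
python3 -m handwheel '[[8,[0.5,6,0],[0,0,0.3]],[8,[0,6,0],[0,0,0.3]],[30,[0,0,0],[0,0,0]],[30,[0,0,0],[0,0,0]],[30,[0,0,0],[0,0,0]],[30,[0,-30,0],[0,0,0]],[30,[0,-40,0],[0,0,-1]],[30,[0,0,0],[0,0,0]],[30,[0,0,0],[0,0,0]],[30,[0,0,0],[0,0,0]]]' 110; python3 -c "
from h import *
s,Rt=st(); d=snap('wrist'); save(d,'w29'); np.save('w29.npy',d,allow_pickle=True)
im=cv2.cvtColor(d['color'],cv2.COLOR_RGB2GRAY); print(im[155:195,320],im[285:325,320])"
```

```text
time: 49.25
ee_pos: [0.6706, 0.0658, 0.1818]
orientation: [-0.705, 0.05, -0.054, 0.705]
wrist_force: [-0.7, 0.7, -0.5]
gripper_width: 0.03
t 49.25 p [670.6  65.8 181.8] w 30.0 F [-0.7  0.7 -0.5]
x [ 0.989 -0.146  0.006] y [ 0.006  0.    -1.   ] z [0.146 0.989 0.001] q [-0.07  0.57  1.37  0.    1.2  -1.49]
[144 146 147 149 150 150 149 150 150 150 151 149 150 150 150 149 148 149
 144 141 141 140 141 146 149 106  47  43  41  42  42  40  41  86 148 148
 149 148 149 150] [145 145 143 144 148 149 149 148 150 148 149 149 149 147 137  96  79  82
  78  81  87  98 100  95  87  82  81  80  82  88  88  84  83  82  82  81
  83  81  82  82]
```

View pics/w29.png

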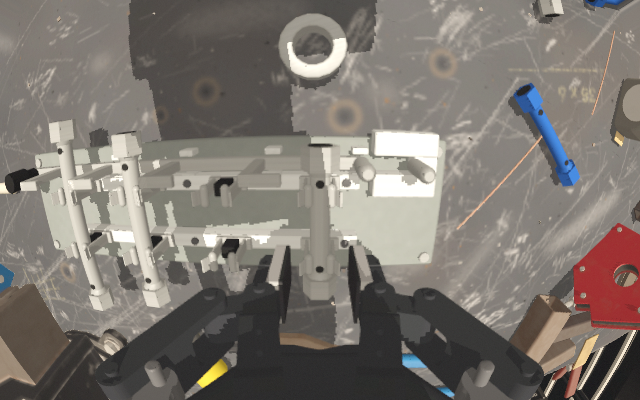

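```bash
python3 -c "
from h import *
d=np.load('w29.npy',allow_pickle=True).item()
save(d,'w29a',4,(290,135,350,310));save(d,'w29b',4,(40,110,200,315))
"
```

```text
(no output)
```

View pics/w29a.png

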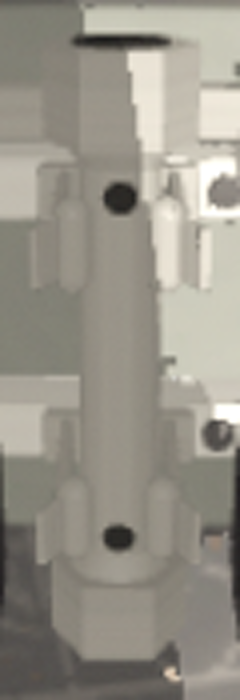

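View pics/w29b.png

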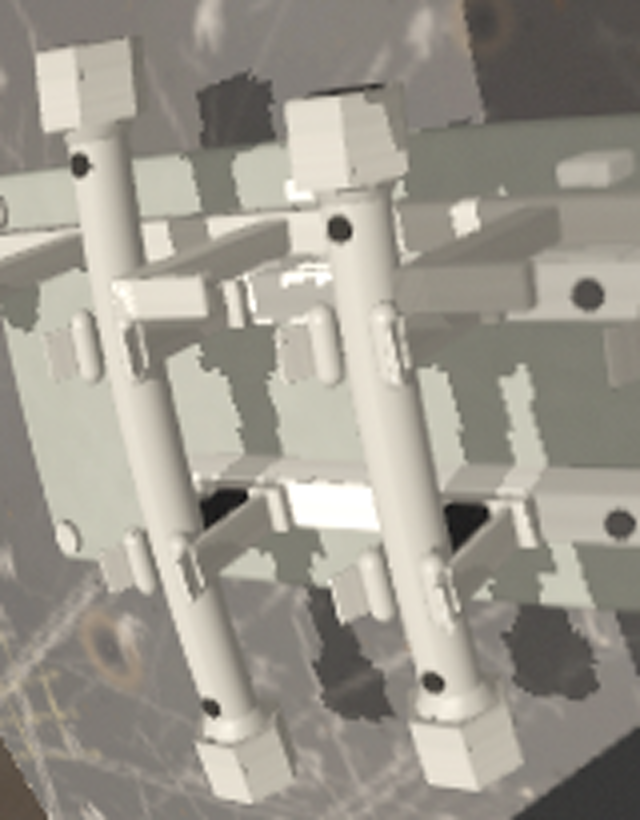

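```bash
python3 -c "
from h import *
d=np.load('w29.npy',allow_pickle=True).item()
def m(a,b,z=.066):
  P=onz(d,[a,b],z)[:,:2]-C0; print((P@xr*1e3).round(1),'mid',(P@xr*1e3).mean().round(1),(P@yr*1e3).round(1))
m((320.5,147.5),(319.5,300))
m((40+342/4,110+95/4),(40+470/4,110+785/4))
m((40+88/4,110+45/4),(40+245/4,110+800/4))
"
```

```text
[-56.6  54. ] mid -1.3 [104.7 104.6]
[-70.6  70.6] mid 0.0 [-28.8 -30.8]
[-86.5  86.6] mid 0.1 [ -94.1 -101.3]
```

```bash
python3 -m handwheel '[[40,[-40,0,34],[0,0,0]],[40,[-40,0,34],[0,0,0]],[40,[-40,0,34],[0,0,0]],[40,[-40,0,34],[0,0,0]],[40,[-40,0,34],[0,0,0]],[40,[-30,0,24],[0,0,0]],[40,[0,0,0],[0,-10.5,0]],[40,[0,0,0],[0,0,0]],[40,[0,0,0],[0,0,0]],[40,[0,0,0],[0,0,0]]]' 90; python3 -c "
from h import *
s,Rt=st(); d=snap('wrist'); save(d,'w30'); np.save('w30.npy',d,allow_pickle=True)"
```

```text
time: 50.55
ee_pos: [0.4628, 0.296, 0.1721]
orientation: [0.708, 0.008, -0.014, -0.706]
wrist_force: [0.0, 0.1, 0.4]
gripper_width: 0.0402
t 50.55 p [462.8 296.  172.1] w 40.2 F [0.  0.1 0.4]
x [ 0.999  0.031 -0.008] y [-0.008 -0.003 -1.   ] z [-0.031  1.    -0.002] q [ 0.37  0.38  1.7   0.    1.06 -1.24]
```

View pics/w30.png

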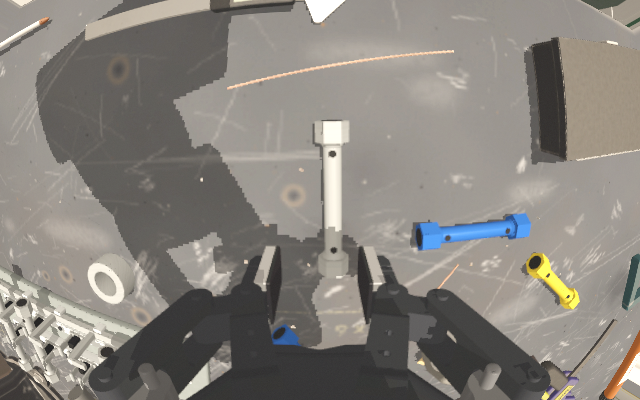

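```bash
python3 -c "
from h import *
s,Rt=st();d=np.load('w30.npy',allow_pickle=True).item()
im=cv2.cvtColor(d['color'],cv2.COLOR_RGB2GRAY); print(im[114:128,331],im[268:284,334])
for z in (.018,.022): tgt(d,(331.5,121),(334,276),z,s,Rt)
print(onz(d,[(284,326),(418,236)],.02))
"
```

```text
t 50.60 p [462.8 295.9 172.1] w 39.8 F [-1.2 -0.9 -0. ]
x [ 0.999  0.031 -0.008] y [-0.008 -0.003 -1.   ] z [-0.031  1.    -0.002] q [ 0.37  0.38  1.71  0.    1.06 -1.24]
[153 154 153 154 153 132  87 215 248 254 254 254 254 254] [169 169 171 169 170 170 170 170 168 167 159 154 154 156 155 155]
mid [0.4585 0.3063] L 126.9 ang 3.4 yaw 1.8 turn_y -1.6 shift tool mm [-4.   0.  10.5] after-turn axes dx,dz [-3.7, 10.6]
mid [0.4571 0.306 ] L 124.6 ang 3.4 yaw 1.8 turn_y -1.6 shift tool mm [-5.4  0.  10.2] after-turn axes dx,dz [-5.1, 10.4]
[[0.57804159 0.26656187 0.02      ]
 [0.48256907 0.3769646  0.02      ]]
```

```bash
python3 -m handwheel '[[40,[-7,0,10.5],[0,-1.6,0]],[40,[0,30,0],[0,0,0]],[40,[0,30,0],[0,0,0]],[40,[0,20,0],[0,0,0]],[40,[0,9,0],[0,0,0]],[40,[0,5,0],[0,0,0]],[40,[0,3,0],[0,0,0]],[40,[0,0,0],[0,0,0]],[40,[0,0,0],[0,0,0]],[40,[0,0,0],[0,0,0]]]' 90; python3 -c "
from h import *
s,Rt=st(); d=snap('wrist'); save(d,'w31'); np.save('w31.npy',d,allow_pickle=True)"
```

```text
time: 51.85
ee_pos: [0.4561, 0.3091, 0.0758]
orientation: [-0.706, -0.02, 0.022, 0.707]
wrist_force: [0.5, 0.1, -0.8]
gripper_width: 0.0406
t 51.85 p [456.1 309.1  75.8] w 40.6 F [ 0.5  0.1 -0.8]
x [ 0.998  0.059 -0.002] y [-0.002  0.001 -1.   ] z [-0.059  0.998  0.001] q [ 0.39  0.52  1.79  0.    0.84 -1.24]
```

View pics/w31.png

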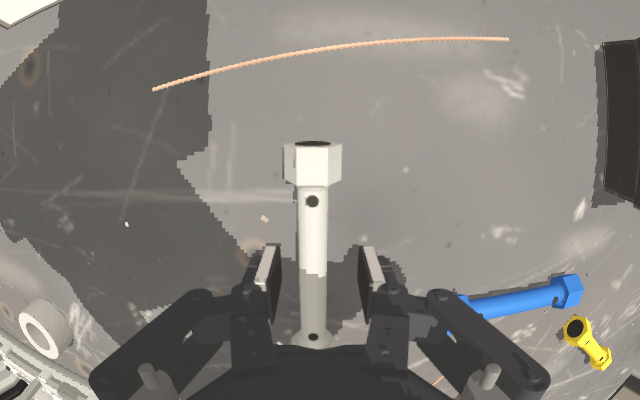

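```bash
python3 -c "
from h import *
d=np.load('w31.npy',allow_pickle=True).item()
im=cv2.cvtColor(d['color'],cv2.COLOR_RGB2GRAY); print(im[136:156,313])
near(d,(313,147),.022,126)"
```

```text
[155 156 156 156 149  57  53  53  55  83 157 221 246 249 251 251 252 251
 252 251]
near end tool mm [-61.3  53.9  -2.5] middle at tool x 1.7
```

```bash
python3 -m handwheel '[[40,[2.5,0,-2.5],[0,0,0]],[40,[0,0,0],[0,0,0]],[8,[0,0,0],[0,0,0]],[8,[0,0,0],[0,0,0]],[8,[0,0,0],[0,0,0]],[8,[0,0,0],[0,0,0]],[8,[0,0,0],[0,0,0]],[8,[0,0,0],[0,0,0]],[8,[0,-40,0],[0,0,0]],[8,[0,-50,0],[0,0,0]]]' 100; python3 -m handwheel '[[8,[0,-30,0],[0,6,0]],[8,[0,0,0],[0,6,0]],[8,[35,0,-39],[0,0,0]],[8,[35,0,-39],[0,0,0]],[8,[35,0,-39],[0,0,0]],[8,[35,0,-39],[0,0,0]],[8,[35,0,-39],[0,0,0]],[8,[35,0,-39],[0,0,0]],[8,[30,0,-34],[0,0,0]],[8,[0,0,0],[0,0,0]]]' 100; python3 -c "
from h import *
s,Rt=st(); place(2,s,Rt,.145)
d=snap('wrist'); save(d,'w32'); np.save('w32.npy',d,allow_pickle=True)
im=cv2.cvtColor(d['color'],cv2.COLOR_RGB2GRAY); print(im[135:165,319])"
```

```text
time: 53.15
ee_pos: [0.4566, 0.3052, 0.1634]
orientation: [0.708, 0.017, -0.025, -0.706]
wrist_force: [0.3, 0.1, -0.8]
gripper_width: 0.0101
time: 54.4
ee_pos: [0.658, -0.004, 0.193]
orientation: [-0.705, 0.057, -0.051, 0.705]
wrist_force: [-0.3, 0.6, -1.6]
gripper_width: 0.01
t 54.40 p [658.  -4. 193.] w 10.0 F [-0.3  0.6 -1.6]
x [ 0.988 -0.153 -0.009] y [-0.009  0.001 -1.   ] z [0.153 0.988 0.   ] q [-0.18  0.54  1.39 -0.    1.22 -1.59]
place 2 [ 0.6652 -0.0031] shift mm [ 7.4 47.9  2. ] grasp err xr,yr mm [-7.6 -2. ] yaw -8.79
[ 42  33  37  62 102 133 139 141 142 141 142 142 142 143 141 140 140 140
 141 142 145 146 143 144 143 145 145 144 144 145]
```

View pics/w32.png

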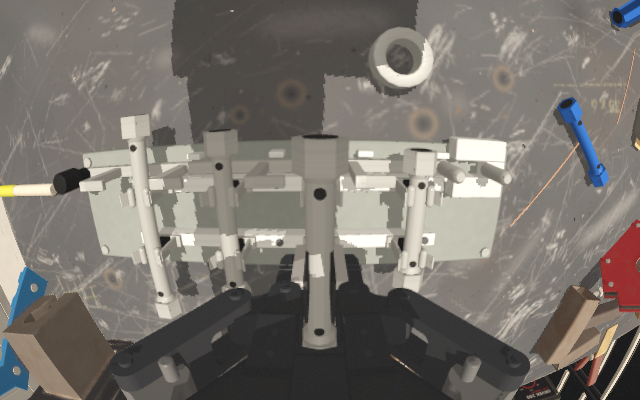

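```bash
python3 -c "
from h import *
d=np.load('w32.npy',allow_pickle=True).item()
held(d,(319,138.8),126,53)"; python3 -m handwheel '[[8,[6,0,2],[0,-0.2,0]],[8,[0,20,0],[0,0,0]],[8,[0,20,0],[0,0,0]],[8,[0,10,0],[0,0,0]],[8,[0,2,0],[0,0,0]],[8,[0,0,0],[0,0,0]],[8,[0,0,0],[0,0,0]],[8,[0,0,0],[0,0,0]],[8,[0,0,0],[0,0,0]],[8,[0,0,0],[0,0,0]]]' 100;python3 -c "
from h import *
s,Rt=st(); place(2,s,Rt,.119)
d=snap('wrist'); save(d,'w33',4,(230,120,420,270)); np.save('w33.npy',d,allow_pickle=True)
"
```

```text
held near end [-63.3  53.   -1.5] middle at tool x -0.3
time: 55.7
ee_pos: [0.6625, 0.0061, 0.1422]
orientation: [-0.704, 0.053, -0.047, 0.706]
wrist_force: [0.1, 0.5, -1.2]
gripper_width: 0.0099
t 55.70 p [662.5   6.1 142.2] w 9.9 F [ 0.1  0.5 -1.2]
x [ 0.99  -0.14  -0.008] y [-0.008  0.004 -1.   ] z [0.14  0.99  0.002] q [-0.16  0.59  1.43  0.    1.13 -1.59]
place 2 [ 0.6652 -0.0031] shift mm [ 4.2 23.2 -8.8] grasp err xr,yr mm [-4.6  8.8] yaw -8.06
```

View pics/w33.png

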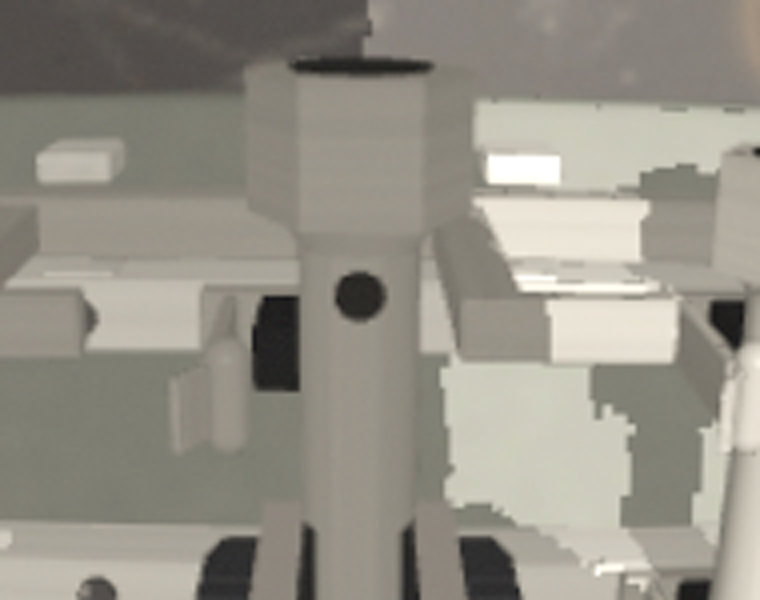

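```bash
python3 -m handwheel '[[8,[4,0,-8.5],[0,0.5,-0.3]],[8,[0,0,0],[0,0,0]],[8,[0,0,0],[0,0,0]],[8,[0,0,0],[0,0,0]],[8,[0,0,0],[0,0,0]],[8,[0,0,0],[0,0,0]],[8,[0,0,0],[0,0,0]],[8,[0,0,0],[0,0,0]],[8,[0,0,0],[0,0,0]],[8,[0,0,0],[0,0,0]]]' 100;python3 -c "
from h import *
s,Rt=st(); place(2,s,Rt,.119)
d=snap('wrist'); save(d,'w34',4,(230,120,420,270)); np.save('w34.npy',d,allow_pickle=True)
"
```

```text
time: 57.0
ee_pos: [0.6654, -0.0036, 0.1421]
orientation: [-0.704, 0.054, -0.052, 0.706]
wrist_force: [0.4, 0.3, -1.7]
gripper_width: 0.0101
t 57.00 p [665.4  -3.6 142.1] w 10.1 F [ 0.4  0.3 -1.7]
x [ 0.989 -0.15  -0.003] y [-0.002  0.003 -1.   ] z [0.15  0.989 0.002] q [-0.17  0.6   1.43  0.    1.12 -1.6 ]
place 2 [ 0.6652 -0.0031] shift mm [-0.2 23.1  0.4] grasp err xr,yr mm [ 0.1 -0.3] yaw -8.61
```

View pics/w34.png

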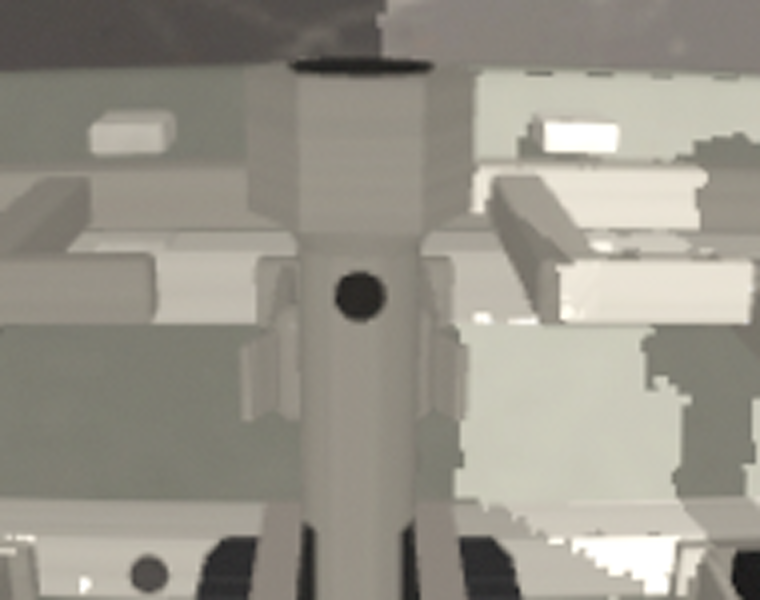

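```bash
python3 -m handwheel '[[8,[-1,8,-0.4],[0,0,0]],[8,[-0.5,7,0],[0,0,0.1]],[8,[-1,6,0],[0,0,0.2]],[8,[-1,6,0],[0,0,0.2]],[8,[-1,6,0],[0,0,0.2]],[8,[-1,6,0],[0,0,0.2]],[8,[-1,6,0],[0,0,0.2]],[8,[-1,6,0],[0,0,0.2]],[8,[-1,5,0],[0,0,0.2]],[8,[-1,2,0],[0,0,0]]]' 110;python3 -c "
from h import *
s,Rt=st(); place(2,s,Rt,.119)"
```

```text
time: 58.3
ee_pos: [0.6661, -0.004, 0.1204]
orientation: [0.706, -0.048, 0.057, -0.705]
wrist_force: [0.9, -0.2, 1.6]
gripper_width: 0.0102
t 58.30 p [666.1  -4.  120.4] w 10.2 F [ 0.9 -0.2  1.6]
x [ 0.989 -0.148  0.013] y [ 0.012 -0.002 -1.   ] z [ 0.148  0.989 -0.   ] q [-0.17  0.61  1.46  0.    1.06 -1.6 ]
place 2 [ 0.6652 -0.0031] shift mm [-1.   1.4  0.8] grasp err xr,yr mm [ 1.8 -0.8] yaw -8.5
```

```bash
python3 -m handwheel '[[8,[-2,0,0],[0,0,0.4]],[8,[-1,4,0],[0,0,0.2]],[8,[-0.5,7,0],[0,0,0.2]],[8,[-0.5,7,0],[0,0,0.2]],[8,[-0.5,7,0],[0,0,0]],[8,[0,0,0],[0,0,0]],[8,[0,0,0],[0,0,0]],[8,[0,0,0],[0,0,0]],[8,[0,0,0],[0,0,0]],[8,[0,0,0],[0,0,0]]]' 110;python3 -c "
from h import *
s,Rt=st(); place(2,s,Rt,.119)
d=snap('wrist')
im=cv2.cvtColor(d['color'],cv2.COLOR_RGB2GRAY); print(im[130:150,319])"
```

```text
time: 59.55
ee_pos: [0.6638, -0.0035, 0.1203]
orientation: [0.706, -0.049, 0.054, -0.704]
wrist_force: [-1.2, 0.5, 7.7]
gripper_width: 0.0099
t 59.55 p [663.8  -3.5 120.3] w 9.9 F [-1.2  0.5  7.7]
x [ 0.989 -0.146  0.007] y [ 0.007 -0.003 -1.   ] z [ 0.146  0.989 -0.002] q [-0.17  0.61  1.46 -0.    1.06 -1.6 ]
place 2 [ 0.6652 -0.0031] shift mm [1.4 1.3 0.7] grasp err xr,yr mm [-0.9 -0.8] yaw -8.4
[ 81  78  78  76  47  39  36  36  64 102 132 139 142 142 144 145 144 143
 145 144]
```

```bash
python3 -m handwheel '[[8,[1.5,6,0],[0,0,0.3]],[8,[0.5,6,0],[0,0,0.3]],[30,[0,0,0],[0,0,0]],[30,[0,0,0],[0,0,0]],[30,[0,0,0],[0,0,0]],[30,[0,-30,0],[0,0,0]],[30,[0,-40,0],[0,0,-1]],[30,[0,-40,0],[0,0,0]],[30,[0,0,0],[0,0,0]],[30,[0,0,0],[0,0,0]]]' 110; python3 -c "
from h import *
s,Rt=st(); d=snap('wrist'); save(d,'w35',1.8,(60,80,500,330)); np.save('w35.npy',d,allow_pickle=True)"
```

```text
time: 60.85
ee_pos: [0.6627, -0.0032, 0.223]
orientation: [0.706, -0.052, 0.051, -0.704]
wrist_force: [-0.6, 0.2, 0.3]
gripper_width: 0.03
t 60.85 p [662.7  -3.2 223. ] w 30.0 F [-0.6  0.2  0.3]
x [ 0.989 -0.146 -0.002] y [-0.003 -0.002 -1.   ] z [ 0.146  0.989 -0.003] q [-0.17  0.52  1.35 -0.    1.28 -1.6 ]
```

View pics/w35.png

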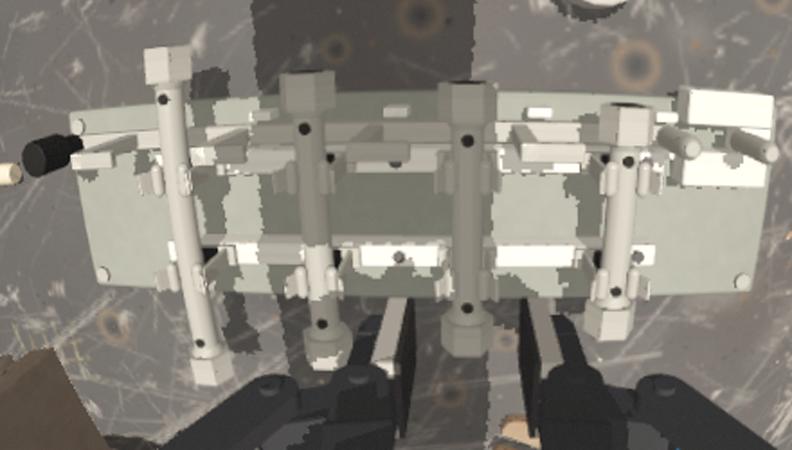

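```bash
python3 -c "
from h import *
d=np.load('w35.npy',allow_pickle=True).item();s=status.sense();Rt=R.from_quat(s['orientation']).as_matrix()
im=cv2.cvtColor(d['color'],cv2.COLOR_RGB2GRAY);print(im[122:140,320],im[268:284,319])
def m(a,b,z=.066):
  a,b=[(60+p[0]/1.8,80+p[1]/1.8) for p in (a,b)]
  P=onz(d,[a,b],z)[:,:2]-C0; print((P@xr*1e3).round(1),'mid',(P@xr*1e3).mean().round(1),(P@yr*1e3).round(1))
m((468,91),(466,355));m((306,80),(325,370));m((168,50),(207,383));m((630,111),(608,340))
k=np.r_[C0-.039*xr-.193*yr,.12]; print((k-s['ee_pos'])@Rt)
"
```

```text
[ 83  87  81  42  69 132 138 139 140 139 138 139 139 142 142 142 143 143] [139 141 141 141 141 140 139 141 138 130 105  81  83  84  79  77]
[-61.8  61. ] mid -0.4 [34.6 34.2]
[-67.6  72. ] mid 2.2 [-32.8 -35.7]
[-85.2  86.1] mid 0.4 [ -98.5 -104.6]
[-55.1  53.8] mid -0.7 [102.7 102.5]
[-0.03740088  0.10380345 -0.22713394]
```

```bash
python3 -m handwheel '[[40,[-7,0,-45],[0,0,0]],[40,[-7,0,-45],[0,0,0]],[40,[-7,0,-45],[0,0,0]],[40,[-8,0,-45],[0,0,0]],[40,[-8,0,-40],[0,0,0]],[40,[0,0,0],[0,0.2,0]],[40,[0,0,0],[0,0,0]],[40,[0,0,0],[0,0,0]],[40,[0,0,0],[0,0,0]],[40,[0,0,0],[0,0,0]]]' 40; python3 -c "
from h import *
s,Rt=st(); d=snap('wrist'); save(d,'w36'); np.save('w36.npy',d,allow_pickle=True)
k=np.r_[C0-.039*xr-.193*yr,.118]; print((k-s['ee_pos'])@Rt)"
```

```text
time: 62.15
ee_pos: [0.59, -0.2161, 0.2097]
orientation: [-0.703, 0.058, -0.043, 0.707]
wrist_force: [-0.3, -0.1, -0.2]
gripper_width: 0.04
t 62.15 p [ 590.  -216.1  209.7] w 40.0 F [-0.3 -0.1 -0.2]
x [ 0.989 -0.144 -0.022] y [-0.021  0.008 -1.   ] z [0.144 0.99  0.005] q [-0.53  0.48  1.45 -0.    1.24 -1.95]
[ 0.00545237  0.09156566 -0.00661293]
```

View pics/w36.png

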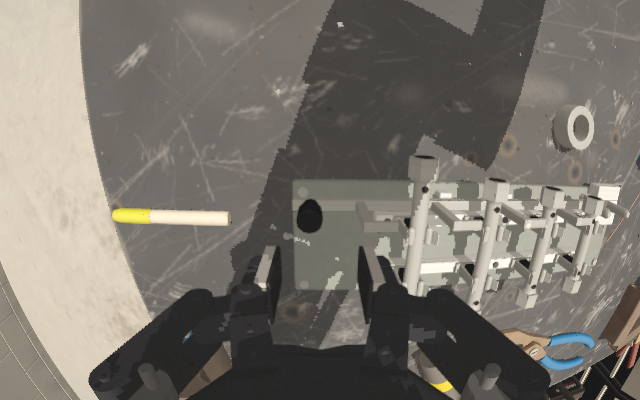

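```bash
python3 -m handwheel '[[40,[3,0,-6],[0,0,-0.6]],[40,[0,30,0],[0,0,0]],[40,[0,30,0],[0,0,0]],[40,[0,20,0],[0,0,0]],[40,[0,9,0],[0,0,0]],[40,[0,2,0],[0,0,0]],[40,[0,0,0],[0,0,0]],[14,[0,0,0],[0,0,0]],[14,[0,0,0],[0,0,0]],[14,[0,0,0],[0,0,0]]]' 40; python3 -c "
from h import *
s,Rt=st(); d=snap('wrist'); save(d,'w37'); np.save('w37.npy',d,allow_pickle=True)
k=np.r_[C0-.039*xr-.193*yr,.118]; print((k-s['ee_pos'])@Rt)"
```

```text
time: 63.45
ee_pos: [0.5946, -0.2239, 0.1204]
orientation: [-0.705, 0.051, -0.051, 0.706]
wrist_force: [1.3, 0.1, -4.1]
gripper_width: 0.0181
t 63.45 p [ 594.6 -223.9  120.4] w 18.1 F [ 1.3  0.1 -4.1]
x [ 0.99  -0.143 -0.   ] y [-0.     0.002 -1.   ] z [0.143 0.99  0.002] q [-0.54  0.57  1.53  0.    1.04 -1.96]
[-0.00217497  0.00243359  0.00094254]
```

View pics/w37.png

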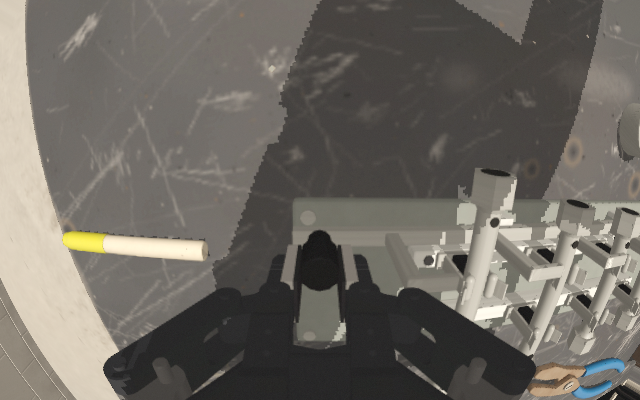

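Knob gripped; push +28 mm.

```bash
python3 -m handwheel '[[14,[0,0,5],[0,0,0]],[14,[0,0,6],[0,0,0]],[14,[0,0,6],[0,0,0]],[14,[0,0,6],[0,0,0]],[14,[0,0,5],[0,0,0]],[14,[0,0,4],[0,0,0]],[14,[0,0,4],[0,0,0]],[14,[0,0,4],[0,0,0]],[14,[0,0,0],[0,0,0]],[14,[0,0,0],[0,0,0]]]' 50; python3 -c "
from h import *
s,Rt=st();k=np.r_[C0-.039*xr-.165*yr,.118]; print((k-s['ee_pos'])@Rt, 'moved',(s['ee_pos']-[.5946,-.2239,.1204])@Rt)"
```

```text
time: 64.75
ee_pos: [0.599, -0.1948, 0.1205]
orientation: [0.712, -0.051, 0.05, -0.698]
wrist_force: [0.3, -3.3, -2.4]
gripper_width: 0.018
t 64.75 p [ 599.  -194.8  120.5] w 18.0 F [ 0.3 -3.3 -2.4]
x [ 0.99  -0.143  0.001] y [-0.002 -0.02  -1.   ] z [ 0.143  0.99  -0.02 ] q [-0.48  0.56  1.55 -0.02  1.02 -1.9 ]
[-0.00213494  0.00248347 -0.00046039] moved [ 0.00016391 -0.00065269  0.02941151]
```

```bash
python3 -m handwheel '[[14,[0,0,5],[0.5,0,0]],[14,[0,0,5],[0.5,0,0]],[14,[0,0,0],[0,0,0]],[40,[0,0,0],[0,0,0]],[40,[0,0,0],[0,0,0]],[40,[0,0,0],[0,0,0]],[40,[0,-40,0],[0,0,0]],[40,[0,-50,0],[0,0,0]],[40,[0,0,0],[0,0,0]],[40,[0,0,0],[0,0,0]]]' 50;  python3 -m handwheel '[[64,[-18,0,50],[0,0,0]],[64,[-18,0,50],[0,0,0]],[64,[-18,0,50],[0,0,0]],[64,[-18,0,50],[0,0,0]],[64,[-12,0,45],[0,0,0]],[64,[0,0,0],[0,0,0]],[64,[0,0,0],[0,0,0]],[64,[0,0,0],[0,0,0]],[64,[0,0,0],[0,0,0]],[64,[0,0,0],[0,0,0]]]' 50; python3 -c "
from h import *
s,Rt=st(); d=snap('wrist'); save(d,'w38'); np.save('w38.npy',d,allow_pickle=True)
t=snap('top');save(t,'t38',4,(280,130,440,210))"
```

```text
time: 66.0
ee_pos: [0.5998, -0.1887, 0.2133]
orientation: [0.711, -0.049, 0.048, -0.7]
wrist_force: [0.1, 0.2, 0.1]
gripper_width: 0.0402
time: 67.25
ee_pos: [0.5458, 0.0701, 0.2]
orientation: [0.711, -0.055, 0.045, -0.7]
wrist_force: [-0.1, -0.6, -0.2]
gripper_width: 0.064
t 67.25 p [545.8  70.1 200. ] w 64.0 F [-0.1 -0.6 -0.2]
x [ 0.99  -0.142 -0.013] y [-0.015 -0.014 -1.   ] z [ 0.141  0.99  -0.016] q [-0.07  0.36  1.67 -0.02  1.13 -1.49]
```

View pics/w38.png

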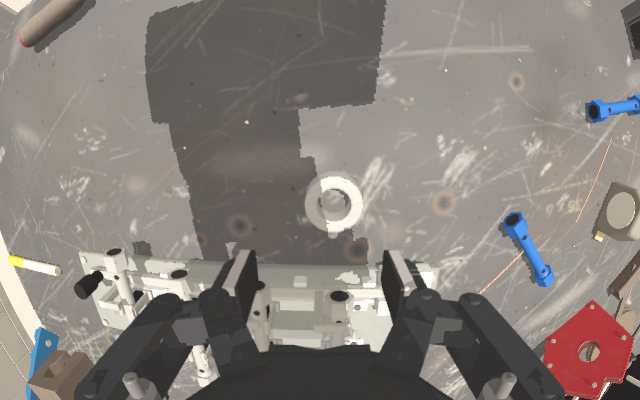

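View pics/t38.png

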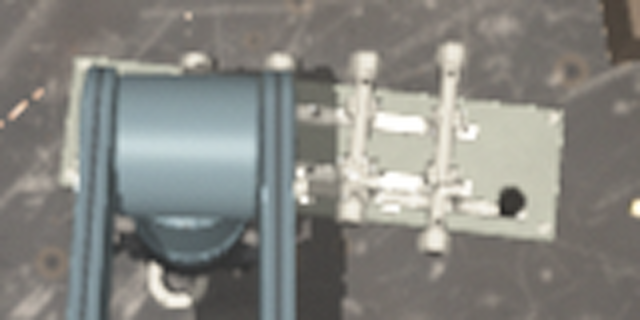

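```bash
python3 -c "
from h import *
d=np.load('w38.npy',allow_pickle=True).item(); save(d,'w38a',6,(290,160,380,250))
s,Rt=st()
P=onz(d,[(333,203)],.025)[0]; print(P,(P-s['ee_pos'])@Rt)"
```

```text
t 67.35 p [545.8  70.3 200.1] w 64.2 F [0.5 0.2 0.2]
x [ 0.99  -0.141 -0.013] y [-0.015 -0.014 -1.   ] z [ 0.141  0.99  -0.016] q [-0.07  0.36  1.67 -0.02  1.13 -1.49]
[0.54754753 0.07872486 0.025     ] [0.00277264 0.17493642 0.01145171]
```

View pics/w38a.png

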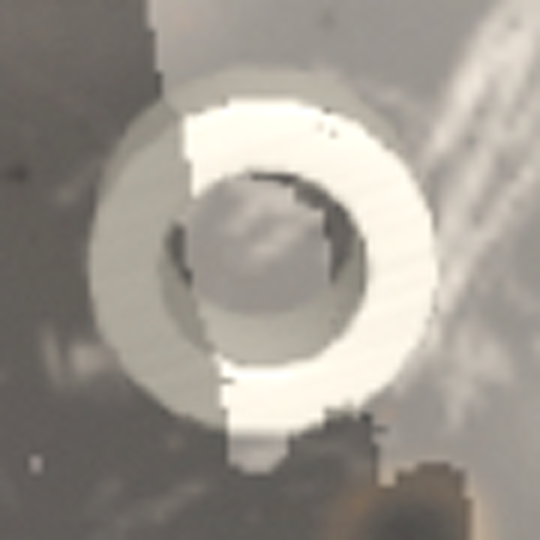

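```bash
python3 -m handwheel '[[64,[0,0,9.5],[0.9,0.4,0]],[64,[0,30,0],[0,0,0]],[64,[0,35,0],[0,0,0]],[64,[0,30,0],[0,0,0]],[64,[0,15,0],[0,0,0]],[64,[0,7,0],[0,0,0]],[64,[0,3,0],[0,0,0]],[64,[0,0,0],[0,0,0]],[64,[0,0,0],[0,0,0]],[64,[0,0,0],[0,0,0]]]' 50; python3 -c "
from h import *
s,Rt=st(); d=snap('wrist'); save(d,'w39'); np.save('w39.npy',d,allow_pickle=True)"
```

```text
time: 68.6
ee_pos: [0.5503, 0.0824, 0.0814]
orientation: [-0.703, 0.054, -0.053, 0.707]
wrist_force: [0.5, -0.1, -0.1]
gripper_width: 0.0637
t 68.60 p [550.3  82.4  81.4] w 63.7 F [ 0.5 -0.1 -0.1]
x [ 0.989 -0.151 -0.002] y [-0.001  0.005 -1.   ] z [0.151 0.989 0.005] q [-0.05  0.51  1.77  0.01  0.86 -1.48]
```

View pics/w39.png

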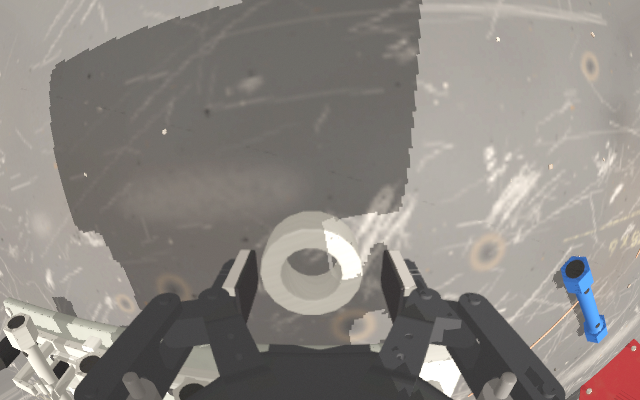

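```bash
python3 -m handwheel '[[64,[-1,6,-3],[-0.3,0,0]],[64,[0,0,0],[0,0,0]],[45,[0,0,0],[0,0,0]],[45,[0,0,0],[0,0,0]],[45,[0,0,0],[0,0,0]],[45,[0,0,0],[0,0,0]],[45,[0,0,0],[0,0,0]],[45,[0,0,0],[0,0,0]],[45,[0,0,0],[0,0,0]],[45,[0,0,0],[0,0,0]]]' 50; python3 -c "
from h import *
s,Rt=st(); d=snap('wrist'); save(d,'w40',5,(255,205,385,330)); np.save('w40.npy',d,allow_pickle=True)
d4=np.load('w4.npy',allow_pickle=True).item(); save(d4,'w4c',5,(255,205,385,330))"
```

```text
time: 69.9
ee_pos: [0.5489, 0.0793, 0.0758]
orientation: [0.705, -0.054, 0.053, -0.705]
wrist_force: [-1.2, -0.0, 2.5]
gripper_width: 0.049
t 69.90 p [548.9  79.3  75.8] w 49.0 F [-1.2 -0.   2.5]
x [ 0.989 -0.151 -0.001] y [-0.001 -0.001 -1.   ] z [ 0.151  0.989 -0.001] q [-0.06  0.52  1.78 -0.    0.84 -1.48]
```

View pics/w40.png

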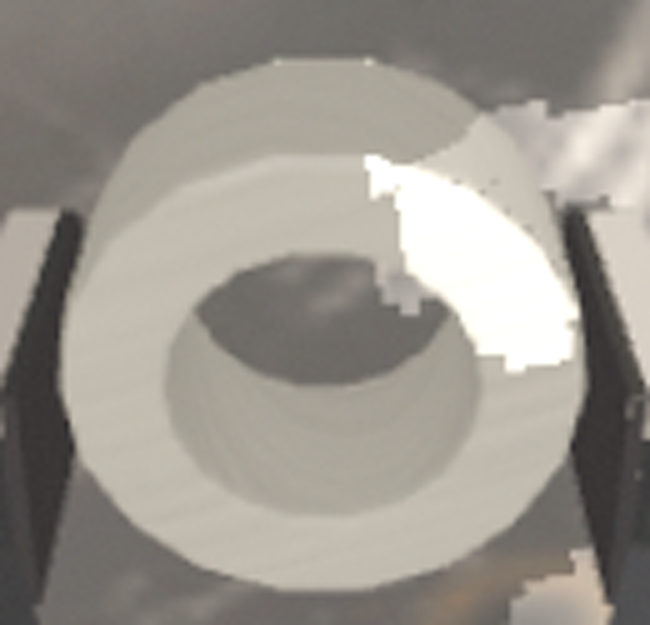

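View pics/w4c.png

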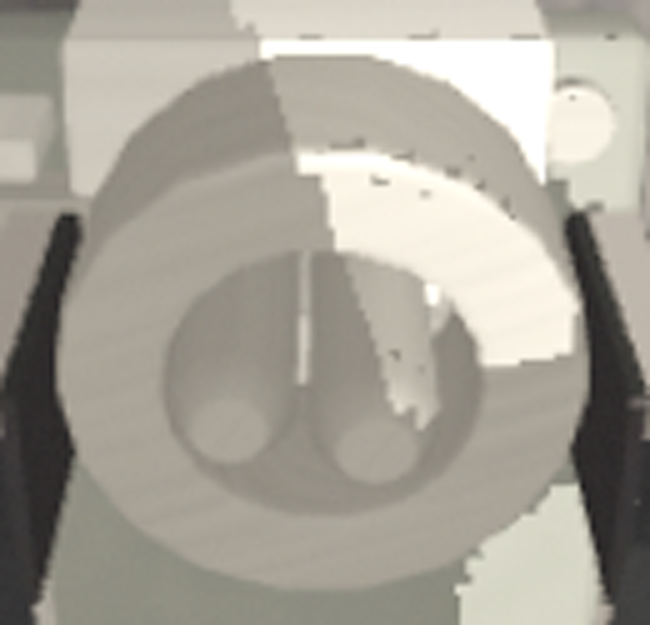

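```bash
python3 -m handwheel '[[45,[0,-30,0],[0,0,0]],[45,[0,-40,0],[0,0,0]],[45,[0,-20,0],[0,0,0]],[45,[0,0,0],[0,0,0]],[45,[30,0,24],[0,0,0]],[45,[30,0,24],[0,0,0]],[45,[25,0,21],[0,0,0]],[45,[0,0,0],[0,0,0]],[45,[0,0,0],[0,0,0]],[45,[0,0,0],[0,0,0]]]' 60; python3 -c "
from h import *
s,Rt=st(); d=snap('wrist'); save(d,'w41'); np.save('w41.npy',d,allow_pickle=True)
print((np.r_[.647,.137,.147]-s['ee_pos'])@Rt, np.degrees(np.arctan2(Rt[1,0],Rt[0,0])))"
```

```text
time: 71.2
ee_pos: [0.6402, 0.1352, 0.1564]
orientation: [0.706, -0.06, 0.048, -0.704]
wrist_force: [-0.2, -0.6, -1.0]
gripper_width: 0.0487
t 71.20 p [640.2 135.2 156.4] w 48.7 F [-0.2 -0.6 -1. ]
x [ 0.988 -0.152 -0.018] y [-0.018 -0.001 -1.   ] z [ 0.152  0.988 -0.004] q [ 0.04  0.57  1.43 -0.    1.16 -1.38]
[0.00662685 0.00927278 0.00284461] -8.755763754364004
```

View pics/w41.png

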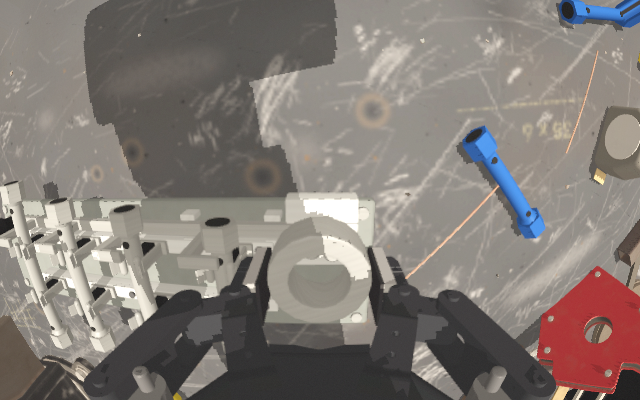

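```bash
python3 -m handwheel '[[45,[6.4,0,2.8],[0.2,-0.2,-1.0]],[45,[0,0,0],[0,0,0]],[45,[0,0,0],[0,0,0]],[45,[0,0,0],[0,0,0]],[45,[0,0,0],[0,0,0]],[45,[0,0,0],[0,0,0]],[45,[0,0,0],[0,0,0]],[45,[0,0,0],[0,0,0]],[45,[0,0,0],[0,0,0]],[45,[0,0,0],[0,0,0]]]' 60; python3 -c "
from h import *
s,Rt=st(); 
print((np.r_[.647,.137,.147]-s['ee_pos'])@Rt, np.degrees(np.arctan2(Rt[1,0],Rt[0,0])))
d=snap('wrist'); save(d,'w42',5,(255,205,385,330))"
```

```text
time: 72.5
ee_pos: [0.6467, 0.1363, 0.1572]
orientation: [0.705, -0.052, 0.054, -0.705]
wrist_force: [-0.2, -0.3, -1.1]
gripper_width: 0.0484
t 72.50 p [646.7 136.3 157.2] w 48.4 F [-0.2 -0.3 -1.1]
x [ 0.989 -0.15   0.002] y [ 0.002 -0.    -1.   ] z [0.15  0.989 0.   ] q [ 0.04  0.57  1.43 -0.    1.14 -1.38]
[0.00012906 0.01017482 0.00076345] -8.598797970758115
```

View pics/w42.png

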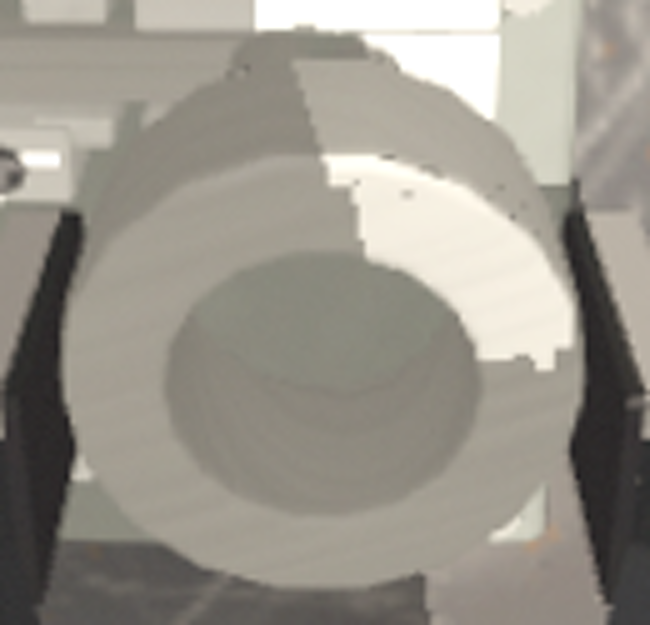

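```bash
python3 -m handwheel '[[45,[0,6,0.7],[0,0,0]],[45,[0,6,0],[0,0,0]],[45,[0,0,0],[0,0,0]],[45,[0,0,0],[0,0,0]],[45,[0,0,0],[0,0,0]],[45,[0,0,0],[0,0,0]],[45,[0,0,0],[0,0,0]],[45,[0,0,0],[0,0,0]],[45,[0,0,0],[0,0,0]],[45,[0,0,0],[0,0,0]]]' 60; python3 -c "
from h import *
s,Rt=st(); 
print((np.r_[.647,.137,.1058]-s['ee_pos'])@Rt, np.degrees(np.arctan2(Rt[1,0],Rt[0,0])))"
```

```text
time: 73.8
ee_pos: [0.6469, 0.137, 0.1444]
orientation: [0.705, -0.052, 0.054, -0.705]
wrist_force: [0.5, 0.3, -1.1]
gripper_width: 0.0484
t 73.80 p [646.9 137.  144.4] w 48.4 F [ 0.5  0.3 -1.1]
x [ 0.989 -0.15   0.002] y [ 0.002 -0.    -1.   ] z [0.15  0.989 0.   ] q [ 0.04  0.59  1.44 -0.    1.11 -1.38]
[4.09725695e-06 3.85782357e-02 2.28477023e-05] -8.600687368192068
```

Spot on. Lower over the stud.

```bash
python3 -m handwheel '[[45,[0,6,0],[0,0,0]],[45,[0,6,0],[0,0,0]],[45,[0,6,0],[0,0,0]],[45,[0,4,0],[0,0,0]],[45,[0,0,0],[0,0,0]],[45,[0,0,0],[0,0,0]],[45,[0,0,0],[0,0,0]],[45,[0,0,0],[0,0,0]],[45,[0,0,0],[0,0,0]],[45,[0,0,0],[0,0,0]]]' 60; python3 -c "
from h import *
s,Rt=st(); 
print((np.r_[.647,.137,.1058]-s['ee_pos'])@Rt, np.degrees(np.arctan2(Rt[1,0],Rt[0,0])))
d=snap('wrist'); save(d,'w43',5,(255,205,385,330))"
```

```text
time: 75.05
ee_pos: [0.647, 0.137, 0.1208]
orientation: [0.705, -0.052, 0.054, -0.705]
wrist_force: [0.4, -0.5, -1.2]
gripper_width: 0.0488
t 75.05 p [647.  137.  120.8] w 48.8 F [ 0.4 -0.5 -1.2]
x [ 0.989 -0.15   0.002] y [ 0.002 -0.    -1.   ] z [0.15  0.989 0.   ] q [ 0.04  0.61  1.46 -0.    1.07 -1.38]
[ 7.95415737e-06  1.49642522e-02 -6.04838140e-06] -8.599802356863332
```

View pics/w43.png

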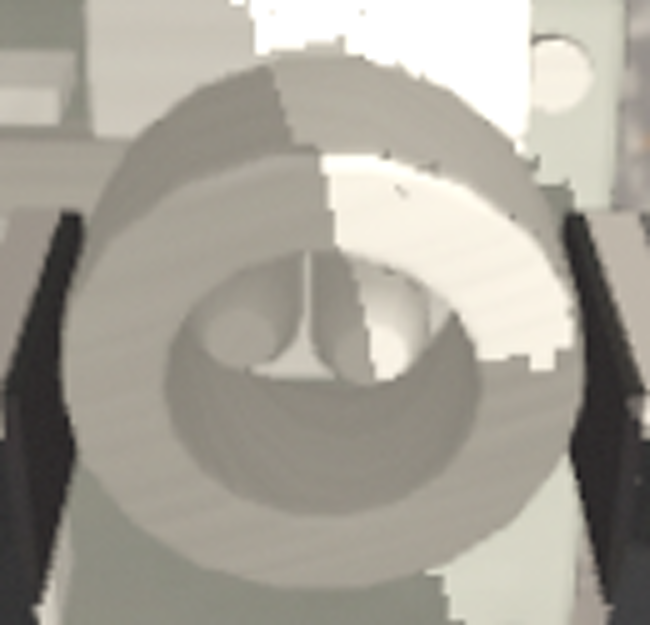

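The pins are entering the hole without contact; lower the last 15 mm and release gently.

```bash
python3 -m handwheel '[[45,[0,5,0],[0,0,0]],[45,[0,4,0],[0,0,0]],[45,[0,3,0],[0,0,0]],[45,[0,2,0],[0,0,0]],[45,[0,2,0],[0,0,0]],[45,[0,2,0],[0,0,0]],[45,[0,0,0],[0,0,0]],[45,[0,0,0],[0,0,0]],[45,[0,0,0],[0,0,0]],[45,[0,0,0],[0,0,0]]]' 60; python3 -c "
from h import *
s,Rt=st(); 
print((np.r_[.647,.137,.1058]-s['ee_pos'])@Rt)
d=snap('wrist'); save(d,'w44',5,(255,205,385,330))"
```

```text
time: 76.35
ee_pos: [0.6471, 0.137, 0.1059]
orientation: [0.705, -0.052, 0.054, -0.705]
wrist_force: [-0.7, 0.2, 0.8]
gripper_width: 0.0484
t 76.35 p [647.1 137.  105.9] w 48.4 F [-0.7  0.2  0.8]
x [ 0.989 -0.149  0.003] y [ 0.003 -0.001 -1.   ] z [ 0.149  0.989 -0.   ] q [ 0.04  0.63  1.47 -0.    1.04 -1.38]
[-7.39571074e-05  1.44596190e-04 -5.02745618e-05]
```

View pics/w44.png

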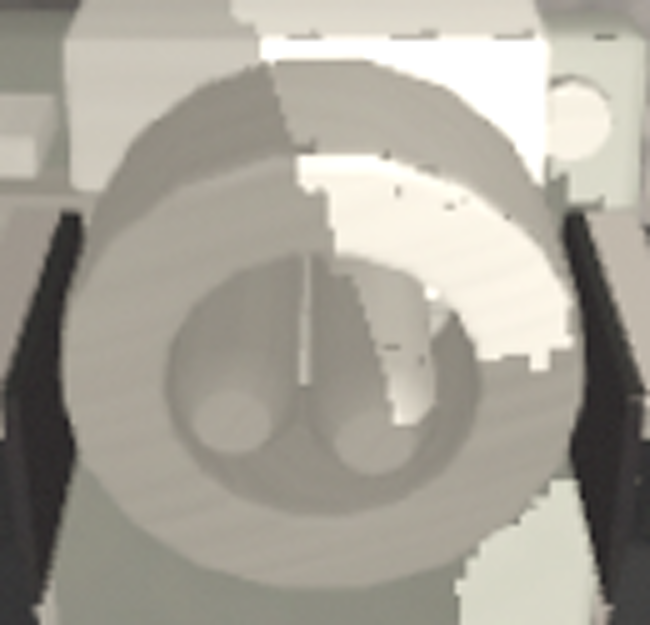

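```bash
python3 -m handwheel '[[45,[0,3,0],[0,0,0]],[45,[0,2,0],[0,0,0]],[57,[0,0,0],[0,0,0]],[57,[0,0,0],[0,0,0]],[57,[0,0,0],[0,0,0]],[57,[0,-20,0],[0,0,0]],[57,[0,-40,0],[0,0,0]],[57,[0,-40,0],[0,0,0]],[57,[0,0,0],[0,0,0]],[57,[0,0,0],[0,0,0]]]' 60; python3 -c "
from h import *
s,Rt=st(); d=snap('wrist'); save(d,'w45'); np.save('w45.npy',d,allow_pickle=True); save(d,'w45c',5,(260,150,390,260))"
```

```text
time: 77.65
ee_pos: [0.646, 0.137, 0.2051]
orientation: [0.706, -0.053, 0.053, -0.705]
wrist_force: [-1.2, 1.0, -0.4]
gripper_width: 0.0572
t 77.65 p [646.  137.  205.1] w 57.2 F [-1.2  1.  -0.4]
x [ 0.989 -0.149 -0.001] y [-0.001 -0.001 -1.   ] z [ 0.149  0.989 -0.001] q [ 0.04  0.53  1.38 -0.    1.24 -1.38]
```

View pics/w45.png

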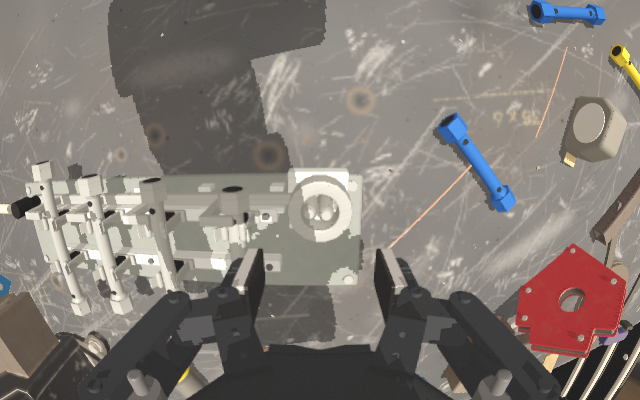

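View pics/w45c.png

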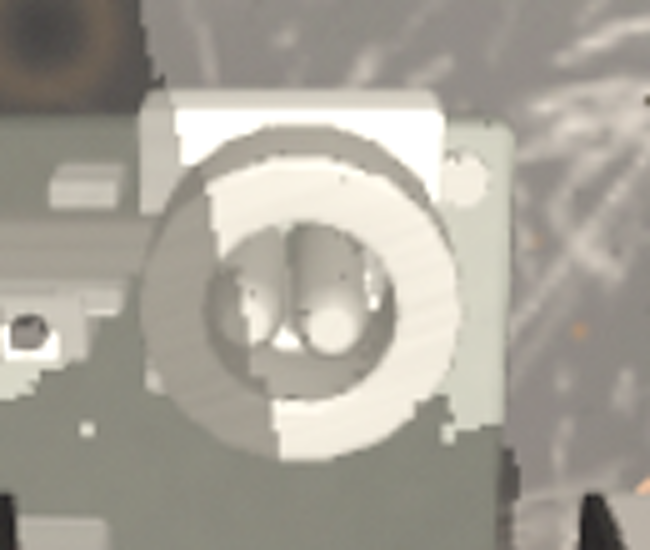

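```bash
python3 -m handwheel '[[57,[-15,-25,-20],[0,0,0]],[57,[-15,-25,-25],[0,0,0]],[57,[0,0,-35],[0,0,0]],[57,[0,0,-35],[0,0,0]],[57,[0,0,-35],[0,0,0]],[57,[0,0,0],[0,0,0]],[57,[0,0,0],[0,0,0]],[57,[0,0,0],[0,0,0]],[57,[0,0,0],[0,0,0]],[57,[0,0,0],[0,0,0]]]' 60; python3 -c "
from h import *
s,Rt=st(); d=snap('wrist'); save(d,'w46'); np.save('w46.npy',d,allow_pickle=True); save(d,'w46c',2.6,(130,130,430,320))"
```

```text
time: 78.95
ee_pos: [0.5895, -0.0072, 0.2448]
orientation: [-0.705, 0.058, -0.045, 0.705]
wrist_force: [0.1, 1.0, 0.1]
gripper_width: 0.0568
t 78.95 p [589.5  -7.2 244.8] w 56.8 F [0.1 1.  0.1]
x [ 0.989 -0.145 -0.019] y [-0.019  0.002 -1.   ] z [ 0.145  0.989 -0.001] q [-0.2   0.38  1.51 -0.    1.27 -1.62]
```

View pics/w46c.png

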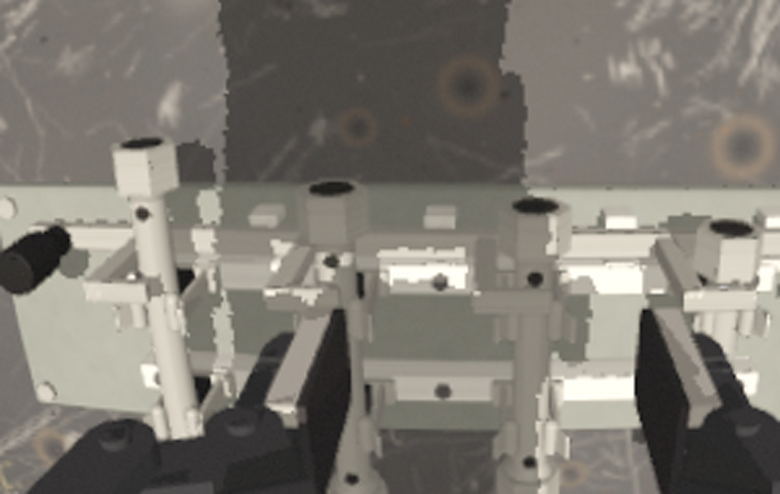

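```bash
python3 -c "
from h import *
d=np.load('w46.npy',allow_pickle=True).item()
for n,p,L in ((4,(145,149),174),(3,(333,192),142),(2,(535,212),126),(1,(733,235),110)):
  P=onz(d,[(130+p[0]/2.6,130+p[1]/2.6)],.066)[0,:2]-C0; print(n,(P@xr*1e3+L/2).round(1),(P@yr*1e3).round(1))
t=snap('top');save(t,'t46',4,(280,130,440,210)); s=snap('scene'); save(s,'s46',4,(300,150,440,250))"
```

```text
4 -0.5 -99.3
3 -1.6 -32.9
2 -3.0 33.8
1 -2.7 102.3
```

View pics/s46.png

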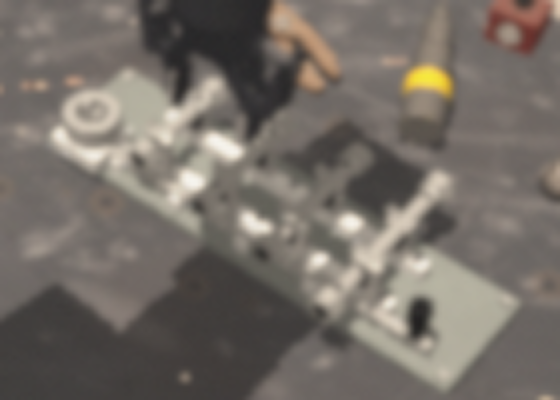

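```bash
python3 -c "
from cell import arm
print(arm.finish_job())"
```

```text
the job is handed in; nothing more can be done
None
```

The job is handed in: the four spanners that were there are clipped in order, the slide is locked and the ring is back on its seat. The 158 mm spanner was absent. The run took about 79 s of the 200 s on the robot's clock.

I lifted the ring off and set it down, then pulled the slide open by its knob. The 110, 126, 142 and 174 mm spanners were pressed into places 1 to 4, with the 110 mm one nearest the stud. After that I pushed the slide back and lowered the ring over the closed stud.

**Spanners:** Measured from both ends right after each was clipped, the spanners sat within about 1.5 mm of centre, with the clip lips over the tubes. One hand-picked reading of place 3 gave +2.2 mm. A rougher single-end check in the last picture gave 0 to −3 mm, so the two disagree by up to about 2.5 mm. I trust the two-ended readings more, because the near-end edge was harder to pick out in that last view.

**Slide:** The last wrist picture shows hooks over the spanners. The knob moved 29 mm to its stop; full travel is 28 mm.

**Ring:** It went down without resistance to its original height, and the picture shows it flat on its seat with both pins in the hole.

**Bystanders:** I did not touch them, and there was no sign of a grip slip or of anything being knocked aside.

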